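Shut and latch the sliding-lid care box on the changing table

ROBOT

A 6-joint arm with a two-finger parallel gripper is mounted at the origin on the work surface. World frame = base frame: x ahead of the robot, y to its left, z up, the work surface at z = 0. Lengths are in m, angles in rad, forces in N, time in s.
With the tool pointing down it reaches from about 0.35 to 0.775 m from the base axis. Payload 7.3 kg.
Tool frame: the origin (TCP) lies midway between the tips of the shut fingers; the grasp point (between the pads) lies 19 mm behind it (robot.grip_depth is the z of the grasp point in the tool frame, in m); z points along the fingers, y is the line along which they close (so a half turn about z gives the same grasp; the last joint's range is limited). The gripper opens to 92 mm and grips with 3 to 60 N. Pads are 19 mm wide; open, the fingers measure 130 mm over their backs; the gripper's body (75 mm by 190 mm) begins 47 mm behind the grasp point.
Start: joints at [1.158, 0.342, 1.524, -0, 1.275, -0.146], TCP at [0.138, 0.506, 0.197] pointing down, gripper open.
Joint ranges: [-2.53, 2.53], [-0.77, 2.02], [0.04, 2.7], [-1, 4.14], [0.28, 2.66], [-3.11, 3.11]. Speed limits (rad/s): [2.57, 2.57, 3.14, 3.14, 3.14, 3.14].

INTERFACE

Orientations are given as [roll, pitch, yaw] about the fixed x, y, z axes, in that order (R = Rz(yaw) Ry(pitch) Rx(roll)).
In Python, from cell import robot, viewer gives the robot as it stands.
- The arm moves only by the tool step_arm, never from a script. Its argument "increments" is a list of rows, each an object with "delta_pos": the shift along the tool's x, y, z in cm, a list of three; "dr": the turn, a rotation vector about the tool's x, y, z in degrees, a list of three; "fingers": the closure, from -1 (fully open) to 1 (shut), so that 0 is half open. In form: [{"delta_pos": [tx, ty, tz], "dr": [wx, wy, wz], "fingers": fingers}, ...]. A call has exactly 5 rows; each row is the pose to reach, as a shift and turn from the pose commanded when the call began, along the tool's axes at that moment; what a row does not reach only later rows make up. A row lasts 1/8 s, in which the tool goes at most 62.5 mm and 10.7 degrees, less where a joint would pass 70% of its speed; a pose out of reach is approached as far as the arm can. A call with a gripper value outside its range is refused whole. The fingers move at their own pace and stop on an object; "newtons" is the grip in N (left out, the last holds). Time passes only in rows, so rows that repeat a pose let the fingers close, or fill a call up. It gives the time, the measured TCP pose, the force, the opening and the grip force at its end, in the units of the state.
- robot.observe(): the state, without advancing time (a new reading comes with each control period).
- viewer.read_camera(name): name is "side" or "top" or "wrist"; returns the picture (480x640x3 uint8, red, green, blue); there is no depth.
- viewer.camera_params(name): a dict with "K" (3x3 intrinsics, pixels), "T" (4x4, takes a point from camera to world coordinates). Camera axes: x right, y down, z forward; pixel columns grow to the right and rows downward; lengths in m; the calibration is good to about 2 mm. A picture is of the moment at which its call begins: read the wrist's pose just before it. camera_params takes no time and is no camera call; for the wrist camera it gives the pose at the moment of the call.
- robot.hand_in(): hands the job in; it is judged then, once.
The state is a dict: "time": time; "qpos": joint angles; "qvel": joint speeds; "joint_efforts": joint torques, N m; "tool_pos": TCP position; "tool_rot": TCP orientation; "contact_force": force on the tool from outside, world axes, zero at the start; "torque": the same for the moment, N m; "opening": finger opening in m; "grip_force": force on a finger pad.
Only numpy, scipy, OpenCV 4.12 (cv2) and the standard library are available. Lean on these libraries where they do the work, as an engineer would, in place of code of your own. Each camera call takes 0.05 s, during which the arm holds its last target. There are 200 camera calls.

TASK

Slide the care box's birch lid shut until it just meets the rubber seal, hook the steel latch's wire bail down into the keeper on the fixed deck, then push (do not pinch) the latch lever over and down past centre so it lies flat and holds the lid pulled tight. Work gently: feel for where the bail drops in, pressing it on the keeper with no more than about 10 N, and use no more than about 25 N on the lid and lever. Leave the bottle, bath toy, comb and rattle alone.

Things in the scene. Friction and masses are not known exactly. Their poses are not given: they have to be found in the camera images.
- box: White plastic box, 180 mm (its x) by 300 mm (its y), fixed to the table. Origin: centre of its underside. Lid and latch move in its middle plane x = 0. Its top, 80 mm above the table, is a birch sliding lid (156 mm wide, between side rails 6 mm higher) from y = -150 to +60 mm and a fixed deck from y = +64 to +150 mm.
- seal_edge (a point): Middle of the rubber seal's edge at the lid's height (box y = +60 mm), which the lid meets when shut. Beyond it on the deck is the keeper channel between two walls: towards the lid the nose, 9 mm thick, flat-topped 18 mm above the deck, leaning over the channel; on the far side the guard, 4 mm thick, 27 mm above the deck, its inner face 5 mm past the keeper's middle. Mouth between them 8 mm.
- keeper_nominal (a point): Point on the deck's top (box y = +82.9 mm, z = 80 mm) where the steel keeper's middle stands at its middle setting. The real keeper is up to 4 mm off it along box y, on an adjusting screw: not measured, to be felt or seen. It is a channel along box x, 26 mm wide, its floor 9 mm above the deck; a properly seated bail bar has its middle 12 mm above the deck.
- lid (a joint): Opening of the sliding lid, m: 0 when its edge just touches the seal, positive when open (it starts 20 to 55 mm open; it moves towards the box's -y to open), negative when the seal is squeezed (3 N per mm). Friction 4 N: it stays where it is left.
- lid_ridge (a point): Middle of the birch ridge across the lid for pushing: 90 mm wide (box x), 14 mm thick (box y), 20 mm high, this point 10 mm above the lid's top. It sits 105 mm from the lever pivot, towards box -y.
- lever_pivot (a point): Lever pivot on the lid, 14 mm above the lid's top, axis along box x. With the lid at 0 it is at box y = +20 mm.
- lever (a joint): Lever angle, rad: 0 = closed, lying flat over the lid and pointing to the box's -y (its stop), about 1.57 = upright, up to 2.0 = leaning towards the keeper. Starts at 1.6 to 1.85. It stays where it is left by friction (0.03 N m). With the bail hooked it is past centre below about 0.3 and stays down; getting there takes up to about 16 N near its tip and draws the lid (and the pivot) up to 12 mm towards the keeper.
- lever_tip (a point): Point on the lever's middle line 50 mm from the pivot. The lever is a steel plate 24 mm wide (box x), 4 mm thick, 62 mm long, its last 12 mm bent 0.45 rad to the side that is on top when closed.
- bail (a joint): Angle of the bail relative to the lever, rad; the bail's elevation above level (towards the keeper) is this minus the lever angle: it starts raised 0.9 to 1.15. Slight friction (0.016 N m) holds it when raised; below about 0.75 it sinks by its own weight (50 g). It turns on the lever about a point 16 mm from the lever pivot, at (lever angle - 0.3 rad) in the lever's own way of counting.
- bail_bar (a point): Middle of the bail's hooking bar, a 5 mm square steel bar 42 mm long along box x, 70 mm from the bail's own pivot; it joins two wire arms 42 mm apart that straddle the lever.
- bail_grip (a point): Middle of the grey round grip rod of the bail, 10 mm thick, 48 mm long along box x, 28 mm from the hooking bar on two wire posts 42 mm apart: above the bar when the bail is level. It can be pinched from above across its thickness and turns between the fingers.
- pump_bottle: White pump bottle, 60 mm thick, 154 mm tall, closed; loose. Origin: centre of its underside.
- bath_toy: Green silicone bath toy, 68 mm wide, 75 mm tall; loose. Origin: centre of its underside.
- comb: Wooden comb lying flat, 150 x 38 x 6 mm, loose. Origin: under its middle.
- rattle: Orange plastic rattle lying flat, 133 x 48 x 26 mm, loose. Origin: under its drum, its handle along its x.

How it is judged:
By the outcome, as a careful person would: the job done as asked, in the order asked, and still so for the second after the job is handed in, with the robot touching nothing.
It also fails if it takes over 67 s, if anything falls off the work surface, if the arm or the gripper's body presses on something with over 40 N, if the wrist force passes 120 N, or if a joint passes its speed limit or range.

## Working session

There is one attempt and no reset: what is moved stays moved. The work goes in short steps, Python scripts to look and compute and a tool call to move; the robot and the scene stay as the last step left them, time stands still between calls to the robot, and variables do not carry over. Pictures are saved under pics/ and viewed, at most 10 in all, crops included, and the job is handed in when it is done.

Besides the shell and the picture viewer there is one more tool, called after "Call:" by a JSON object that holds its "method" and its "body". step_arm: Moves the arm, as the interface text tells. Its arguments: {"type":"object","properties":{"increments":{"type":"array"},"newtons":{"type":"number"}},"required":["increments"]}

```bash
ls; mkdir -p pics
python3 - <<'E'
from cell import robot, viewer
import cv2
print(robot.observe())
for n in ("top","side"):
    cv2.imwrite(f"pics/{n}0.png",viewer.read_camera(n)[:,:,::-1])
    p=viewer.camera_params(n);print(n,p)
E
```

```text
pics
{'time': 0.0, 'qpos': array([ 1.15800966e+00,  3.42754007e-01,  1.52498627e+00, -1.30524532e-05,
        1.27539475e+00, -1.45981571e-01]), 'qvel': array([-7.81904154e-04,  1.64059137e-05, -1.98681126e-05, -1.08525083e-03,
        1.12178950e-03, -1.05502811e-04]), 'joint_efforts': array([ 1.40263772e-03, -4.31230617e+01, -2.44223428e+01,  7.17768981e-02,
        5.59402665e-02, -1.32312734e-04]), 'tool_pos': array([0.1382129 , 0.50602703, 0.19673949]), 'tool_rot': array([-3.14006488e+00, -2.12009904e-04,  2.87479120e+00]), 'contact_force': array([-0.08333415,  0.44293425, -1.20913603]), 'torque': array([ 0.01632906, -0.01265797,  0.03497509]), 'grip_force': 0.0, 'opening': 0.0918510281592387}
top {'K': array([[476.32350505,   0.        , 319.9574366 ],
       [  0.        , 476.32350505, 240.59008716],
       [  0.        ,   0.        ,   1.        ]]), 'T': array([[ 0.02150839, -0.99394133,  0.10778697,  0.52908944],
       [-0.99973011, -0.02043536,  0.01104992,  0.0520542 ],
       [-0.00878031, -0.10799554, -0.9941126 ,  0.78054083],
       [ 0.        ,  0.        ,  0.        ,  1.        ]])}
side {'K': array([[520.76564056,   0.        , 313.72153603],
       [  0.        , 520.76564056, 240.71404941],
       [  0.        ,   0.        ,   1.        ]]), 'T': array([[ 0.70491995, -0.41027132,  0.57858907,  0.06816049],
       [-0.70920582, -0.42003024,  0.566217  , -0.46329817],
       [ 0.01072232, -0.8094764 , -0.5870545 ,  0.63792479],
       [ 0.        ,  0.        ,  0.        ,  1.        ]])}
```

View pics/top0.png

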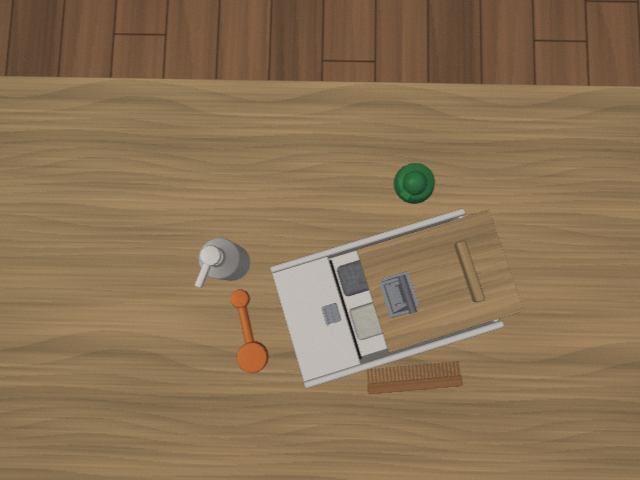

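View pics/side0.png

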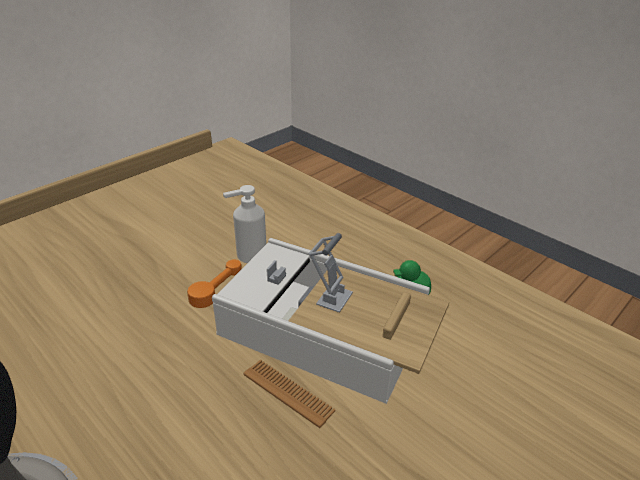

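Top view: the box lies at about px (270–520, 210–385), with its deck to the left (world +y) and the lid to the right. The latch is at about (398,295), the ridge (470,270) and the keeper (331,314). I'll enlarge both views.

Run:
```python
import cv2
a=cv2.imread("pics/top0.png")[200:395,265:530]; cv2.imwrite("pics/topc.png",cv2.resize(a,None,fx=3,fy=3,interpolation=cv2.INTER_CUBIC))
a=cv2.imread("pics/side0.png")[225:400,205:460]; cv2.imwrite("pics/sidec.png",cv2.resize(a,None,fx=3,fy=3,interpolation=cv2.INTER_CUBIC))
```

```text
(no output)
```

View pics/topc.png

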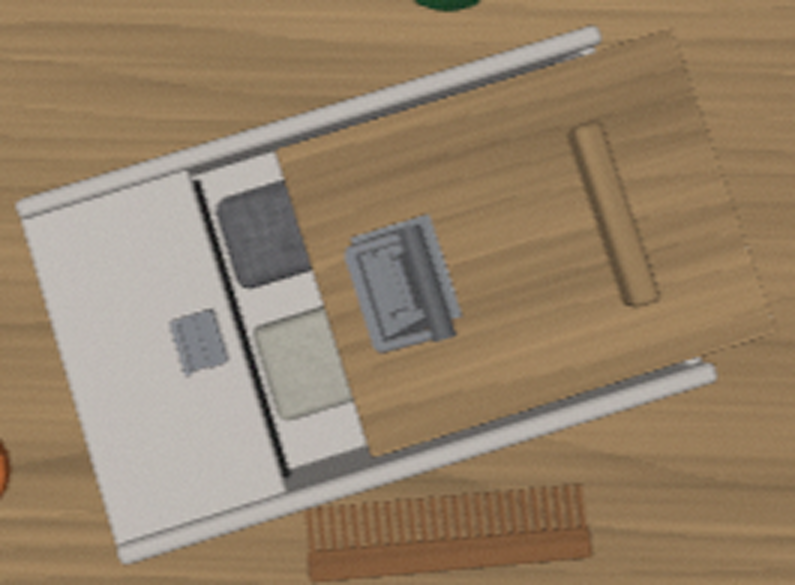

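View pics/sidec.png

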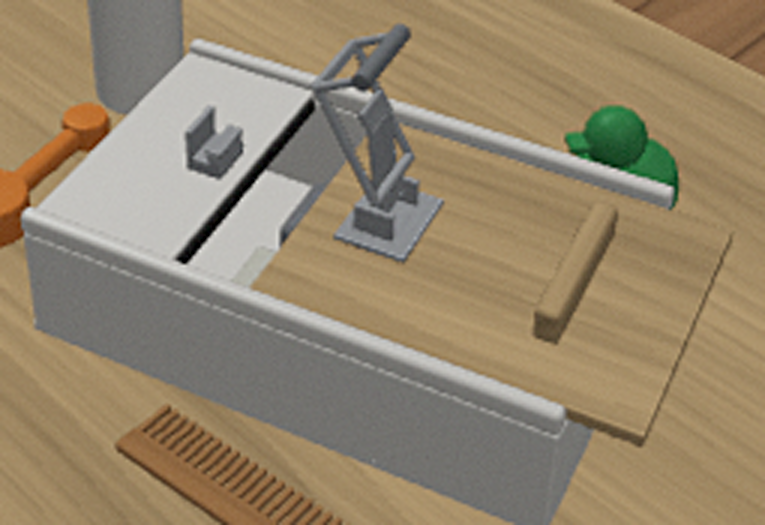

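```bash
cat > m.py <<'E'
import numpy as np
from math import sin,cos
def geo(lid,th,el):
    """(y,z) in box plane, m"""
    p=np.array([.020-lid,.094]); d=np.array([-cos(th),sin(th)]); n=np.array([sin(th),cos(th)])
    bp=p+.016*np.array([-cos(th-.3),sin(th-.3)])
    bar=bp+.07*np.array([cos(el),sin(el)]); grip=bar+.028*np.array([-sin(el),cos(el)])
    tip=p+.05*d; end=tip+.012*(cos(.45)*d+sin(.45)*n)
    return dict(pivot=p,bp=bp,bar=bar,grip=grip,tip=tip,end=end,ridge=p+[-.105,-.004])
def b2w(P,bx,by,yaw):
    P=np.atleast_2d(P); c,s=cos(yaw),sin(yaw)
    return np.c_[bx+c*P[:,0]-s*P[:,1],by+s*P[:,0]+c*P[:,1],P[:,2]]
def proj(par,P):
    T=np.linalg.inv(par["T"]); q=P@T[:3,:3].T+T[:3,3]; u=q@par["K"].T
    return u[:,:2]/u[:,2:]
E
cat > fit.py <<'E'
from m import *
from cell import viewer
from scipy.optimize import least_squares
ct,cs=viewer.camera_params("top"),viewer.camera_params("side")
def model(v):
    bx,by,yaw,lid,k,th,el=v[:7]; g=geo(lid,th,el); f=lambda x,n:[x,*g[n]]
    kk=.0829+k; R=g["ridge"][0]
    top=[([-0+.09,.15,.086],(17,206)),([.09,-.15,.086],(598,30)),([-.09,.15,.086],(122,562)),([-.09,-.15,.086],(716,372)),
     ([.078,.06-lid,.08],(276,152)),([-.078,.06-lid,.08],(372,456)),
     ([.045,R,.1],(586,125)),([-.045,R,.1],(642,304)),
     ([.013,kk+.009,.107],(172,319)),([-.013,kk+.009,.107],(188,376)),([.013,kk-.012,.098],(211,310)),([-.013,kk-.012,.098],(228,362)),
     (f(0,"grip"),(428,281))]
    side=[([-.09,.15,.086],(25,212)),([-.09,-.15,.086],(563,415)),([.09,.15,.086],(195,43)),([.09,-.15,.086],(672,192)),
     (f(0,"grip"),(384,57)),(f(-.021,"bar"),(316,92)),(f(.021,"bar"),(352,43)),(f(0,"end"),(376,95)),
     ([-.045,R,.1],(545,320)),([.045,R,.1],(605,210)),
     ([-.013,kk+.009,.107],(187,135)),([.013,kk+.009,.107],(208,107))]
    o=[]
    for par,l,off,nm in((ct,top,(265,200),"t"),(cs,side,(205,225),"s")):
        P=b2w([a for a,_ in l],bx,by,yaw); m=np.array([b for _,b in l])/3+off
        e=proj(par,P)-m
        if nm=="s": e=e-np.array(v[7:9])
        else: e=e-np.array(v[9:11])
        o.append(e)
    return o
def res(v): return np.r_[np.concatenate(model(v)).ravel(), np.array(v[7:11])/1.0]
r=least_squares(res,[.5,.05,.29,.04,0,1.7,1.,0,0,0,0],loss="soft_l1",x_scale=[.1,.1,.1,.01,.01,.1,.1,1,1,1,1])
print(np.round(r.x,4))
for e in model(r.x): print(np.round(e,1).tolist())
print({k:np.round(v,4).tolist() for k,v in geo(r.x[3],r.x[5],r.x[6]).items()})
E
python3 fit.py
```

```text
[ 0.5251 -0.0378  0.3174  0.0388  0.0018  1.611   1.0707  0.3988 -0.8719
 -0.2699 -0.0706]
[[-1.1, -1.4], [0.5, -2.2], [-0.5, 1.3], [1.8, 2.3], [-1.0, -0.9], [-0.5, 0.9], [0.1, -0.7], [2.0, 0.2], [-0.5, 1.0], [-0.4, -0.0], [0.6, -0.5], [0.4, -0.2], [-0.3, 0.2]]
[[-1.9, 1.2], [-0.1, 1.5], [-0.2, -1.6], [1.3, -1.4], [-0.7, 0.8], [0.5, -0.6], [0.9, 1.0], [-0.4, 3.6], [0.2, -1.8], [0.2, -2.4], [-0.4, -0.6], [0.7, -0.1]]
{'pivot': [-0.0188, 0.094], 'bp': [-0.0229, 0.1095], 'bar': [0.0107, 0.1709], 'grip': [-0.0139, 0.1843], 'tip': [-0.0168, 0.144], 'end': [-0.0111, 0.1545], 'ridge': [-0.1238, 0.09]}
```

Lid is about 39 mm open, keeper about +2 mm off nominal, lever about 1.61 rad and bail raised about 1.07. Next I'll plan the lid approach.

```bash
cat > d.py <<'E'
import sys
from m import *
from cell import robot
from scipy.spatial.transform import Rotation as Ro
BX=(.5251,-.0378,.3174); YAW=BX[2]+np.pi
def st():
    o=robot.observe(); R=Ro.from_euler("xyz",o["tool_rot"]).as_matrix()
    c,s=cos(BX[2]),sin(BX[2]); B=np.array([[c,-s,0],[s,c,0],[0,0,1]])
    pb=B.T@(o["tool_pos"]-[BX[0],BX[1],0]); fb=B.T@o["contact_force"]
    print("t %.2f"%o["time"],"box pos mm",np.round(pb*1e3,1),"F box",np.round(fb,1),"rot",np.round(o["tool_rot"],3),"q",np.round(o["qpos"],2),"open %.3f"%o["opening"])
    return o,R
def go(o,R,t,yaw=YAW):
    w=b2w([t],*BX)[0]; Rt=Ro.from_euler("xyz",[np.pi,0,yaw]).as_matrix()
    print("target",t,"tool cm",np.round(R.T@(w-o["tool_pos"])*100,2),"dr deg",np.round(np.degrees(Ro.from_matrix(R.T@Rt).as_rotvec()),1))
if __name__=="__main__":
    o,R=st()
    for a in sys.argv[1:]: go(o,R,[float(x)/1e3 for x in a.split(",")])
E
python3 d.py 0,-170,250 0,-170,88
```

```text
t 0.10 box pos mm [-197.8  637.4  196.8] F box [-1.2 -0.7 -0.4] rot [-3.14  -0.     2.875] q [ 1.16  0.34  1.52 -0.    1.28 -0.15] open 0.092
target [0.0, -0.17, 0.25] tool cm [-61.03 -56.45  -5.25] dr deg [ -0.1  -0.  -33.5]
target [0.0, -0.17, 0.088] tool cm [-61.03 -56.43  10.95] dr deg [ -0.1  -0.  -33.5]
```

Call:
{"method": "step_arm", "body": {"increments": [{"delta_pos":[-4,-3.7,-3],"dr":[0,0,-7],"fingers":1},{"delta_pos":[-8,-7.4,-5.3],"dr":[0,0,-14],"fingers":1},{"delta_pos":[-12,-11.1,-5.3],"dr":[0,0,-21],"fingers":1},{"delta_pos":[-16,-14.8,-5.3],"dr":[0,0,-28],"fingers":1},{"delta_pos":[-20,-18.5,-5.3],"dr":[0,0,-33.5],"fingers":1}]}}

```text
time: 0.72
tool_pos: [0.283, 0.2737, 0.2503]
tool_rot: [-3.142, 0.0, -2.82]
contact_force: [1.0, 0.5, -0.1]
opening: 0.0463
grip_force: 0.0
```

```bash
python3 d.py 0,-170,250 0,-170,88
```

```text
t 0.72 box pos mm [-132.8  371.5  250.3] F box [ 1.1  0.2 -0.1] rot [-3.142  0.    -2.82 ] q [ 0.57  0.05  1.74 -0.    1.34 -1.32] open 0.046
target [0.0, -0.17, 0.25] tool cm [-1.304e+01 -5.420e+01  4.000e-02] dr deg [-0.   0.   0.2]
target [0.0, -0.17, 0.088] tool cm [-13.04 -54.2   16.24] dr deg [-0.   0.   0.2]
```

Call:
{"method": "step_arm", "body": {"increments": [{"delta_pos":[-1.3,-5.4,0],"dr":[0,0,0],"fingers":1},{"delta_pos":[-2.6,-10.8,0],"dr":[0,0,0],"fingers":1},{"delta_pos":[-3.9,-16.2,0],"dr":[0,0,0],"fingers":1},{"delta_pos":[-5.2,-21.6,0],"dr":[0,0,0],"fingers":1},{"delta_pos":[-6.5,-27,0],"dr":[0,0,0],"fingers":1}]}}

```text
time: 1.35
tool_pos: [0.4292, 0.0374, 0.2503]
tool_rot: [3.141, 0.0, -2.824]
contact_force: [-0.5, 1.0, 0.3]
opening: 0.0006
grip_force: 0.0
```

Call:
{"method": "step_arm", "body": {"increments": [{"delta_pos":[-1.3,-5.4,0],"dr":[0,0,0],"fingers":1},{"delta_pos":[-2.6,-10.8,0],"dr":[0,0,0],"fingers":1},{"delta_pos":[-3.9,-16.2,0],"dr":[0,0,0],"fingers":1},{"delta_pos":[-5.2,-21.6,0],"dr":[0,0,0],"fingers":1},{"delta_pos":[-6.5,-27,0],"dr":[0,0,0],"fingers":1}]}}

```text
time: 1.98
tool_pos: [0.5754, -0.1986, 0.2499]
tool_rot: [3.141, -0.0, -2.824]
contact_force: [0.1, 0.2, 0.1]
opening: 0.0006
grip_force: 0.0
```

Call:
{"method": "step_arm", "body": {"increments": [{"delta_pos":[0,0,4],"dr":[0,0,0],"fingers":1},{"delta_pos":[0,0,8],"dr":[0,0,0],"fingers":1},{"delta_pos":[0,0,12],"dr":[0,0,0],"fingers":1},{"delta_pos":[0,0,13],"dr":[0,0,0],"fingers":1},{"delta_pos":[0,0,13],"dr":[0,0,0],"fingers":1}]}}

```text
time: 2.6
tool_pos: [0.5749, -0.1971, 0.1205]
tool_rot: [3.141, -0.0, -2.824]
contact_force: [0.3, 0.5, 0.3]
opening: 0.0004
grip_force: 0.0
```

```bash
python3 d.py 0,-170,89
python3 - <<'E'
from cell import viewer
import cv2
cv2.imwrite("pics/w1.png",viewer.read_camera("wrist")[:,:,::-1])
E
```

```text
t 2.60 box pos mm [  -2.4 -166.8  120.5] F box [0.5 0.4 0.3] rot [ 3.141 -0.    -2.824] q [-0.46  0.56  1.39  0.    1.19 -2.35] open 0.000
target [0.0, -0.17, 0.089] tool cm [-0.24 -0.32  3.15] dr deg [ 0. -0.  0.]
```

View pics/w1.png

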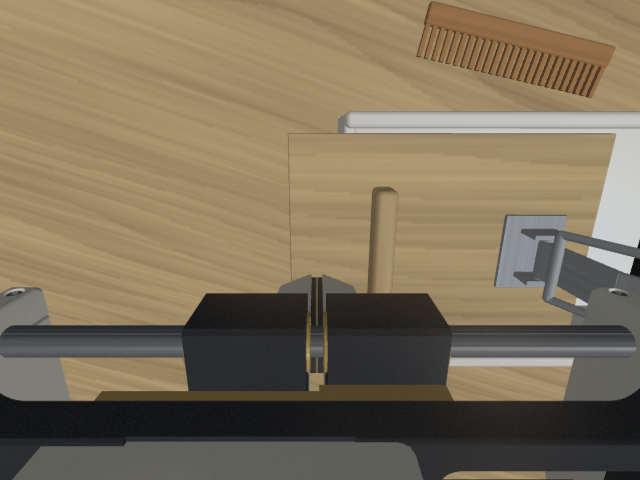

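Wrist view: the rails run horizontal, so the yaw is right. The shut fingertips (px 317,285) are clear on the far side of the ridge (px 385). I'll lower them, then push.

Call:
{"method": "step_arm", "body": {"increments": [{"delta_pos":[-0.2,0,1],"dr":[0,0,0],"fingers":1},{"delta_pos":[-0.2,0,2],"dr":[0,0,0],"fingers":1},{"delta_pos":[-0.2,0,3],"dr":[0,0,0],"fingers":1},{"delta_pos":[-0.2,0.6,3.1],"dr":[0,0,0],"fingers":1},{"delta_pos":[-0.2,1.2,3.1],"dr":[0,0,0],"fingers":1}]}}

```text
time: 3.28
tool_pos: [0.5728, -0.1846, 0.0893]
tool_rot: [3.141, -0.0, -2.824]
contact_force: [-0.6, -0.3, -0.1]
opening: 0.0003
grip_force: 0.0
```

Call:
{"method": "step_arm", "body": {"increments": [{"delta_pos":[0,0.4,0],"dr":[0,0,0],"fingers":1},{"delta_pos":[0,0.8,0],"dr":[0,0,0],"fingers":1},{"delta_pos":[0,1.2,0],"dr":[0,0,0],"fingers":1},{"delta_pos":[0,1.6,0],"dr":[0,0,0],"fingers":1},{"delta_pos":[0,2,0],"dr":[0,0,0],"fingers":1}]}}

```text
time: 3.9
tool_pos: [0.5666, -0.1658, 0.0894]
tool_rot: [3.142, 0.0, -2.824]
contact_force: [0.0, 0.4, 0.2]
opening: 0.0002
grip_force: 0.0
```

```bash
python3 d.py 0,-106,89
```

```text
t 3.90 box pos mm [  -0.5 -134.6   89.4] F box [0.2 0.4 0.2] rot [ 3.142  0.    -2.824] q [-0.41  0.56  1.49  0.    1.1  -2.3 ] open 0.000
target [0.0, -0.106, 0.089] tool cm [-0.05  2.86  0.04] dr deg [0. 0. 0.]
```

Call:
{"method": "step_arm", "body": {"increments": [{"delta_pos":[0,0.3,0],"dr":[0,0,0],"fingers":1},{"delta_pos":[0,0.6,0],"dr":[0,0,0],"fingers":1},{"delta_pos":[0,0.9,0],"dr":[0,0,0],"fingers":1},{"delta_pos":[0,1.2,0],"dr":[0,0,0],"fingers":1},{"delta_pos":[0,1.5,0],"dr":[0,0,0],"fingers":1}]}}

```text
time: 4.53
tool_pos: [0.562, -0.1516, 0.0894]
tool_rot: [3.142, 0.0, -2.824]
contact_force: [-0.1, 0.0, -0.7]
opening: 0.0004
grip_force: 0.0
```

```bash
python3 d.py
python3 - <<'E'
from cell import viewer
import cv2
a=viewer.read_camera("side");cv2.imwrite("pics/s1.png",cv2.resize(a[200:400,215:475],None,fx=3,fy=3)[:,:,::-1])
E
```

```text
t 4.53 box pos mm [  -0.5 -119.6   89.4] F box [-0.1  0.  -0.7] rot [ 3.142  0.    -2.824] q [-0.4   0.55  1.51  0.    1.08 -2.28] open 0.000
```

View pics/s1.png

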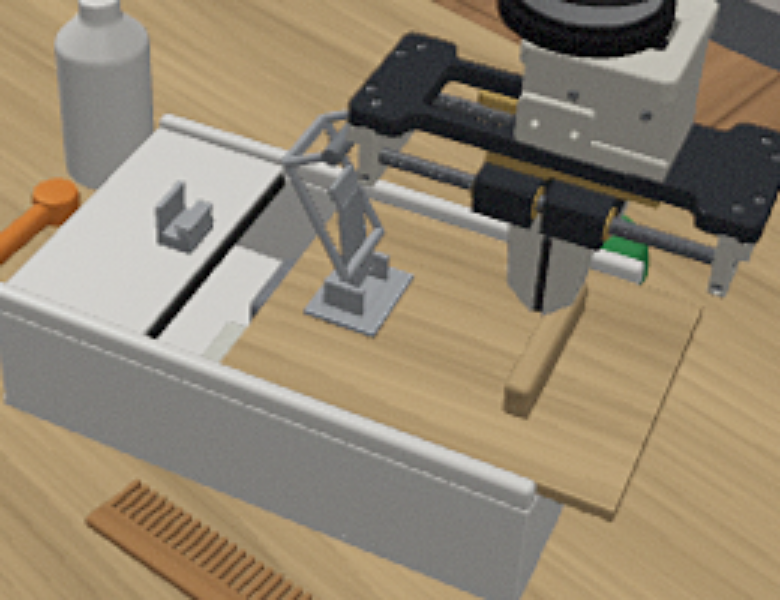

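Run:
```python
from m import *
from cell import robot,viewer
o=robot.observe(); p=o["tool_pos"][None]
for n in("side","top"): print(n,proj(viewer.camera_params(n),p),proj(viewer.camera_params(n),b2w([[0,-.1238,.1],[.045,-.1238,.1]],.5251,-.0378,.3174)))
print((proj(viewer.camera_params("side"),p)-[215,200])*3)
a=viewer.read_camera("top")
import cv2;cv2.imwrite("pics/t1.png",cv2.resize(a[150:400,260:560],None,fx=2.4,fy=2.4)[:,:,::-1])
```

```text
side [[393.92268649 314.02564248]] [[397.66478415 309.6238792 ]
 [407.25452537 291.76341877]]
top [[465.27054134 272.5970327 ]] [[470.40152759 271.00897738]
 [460.19780547 240.9504824 ]]
[[536.76805947 342.07692745]]
```

View pics/t1.png

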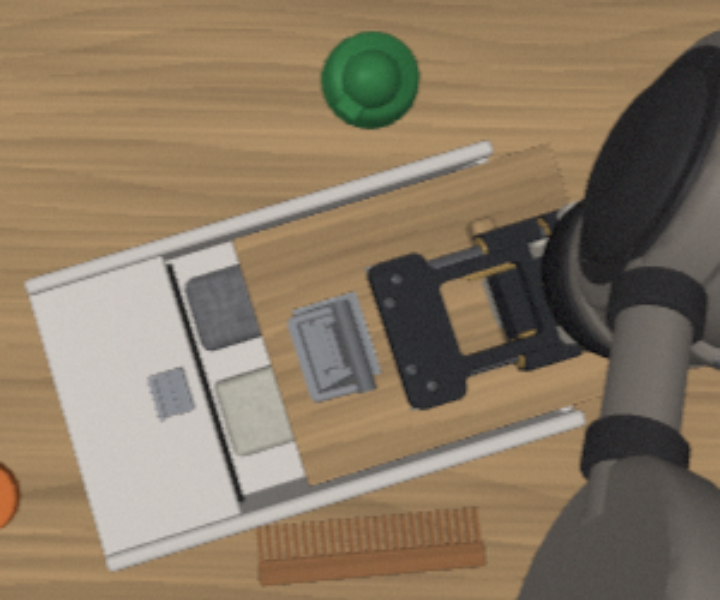

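Side view: the fingertips end near crop (540,308), but the calibration puts the TCP at (537,342), and no contact was felt. I'll look at that patch numerically.

Run:
```python
import cv2,numpy as np
from cell import viewer
a=viewer.read_camera("side"); h=cv2.cvtColor(a,cv2.COLOR_RGB2HSV)
print("cols 375..424")
for r in range(288,338):
    print(r,"".join(("#" if h[r,c,1]<40 else "0123456789"[min(9,h[r,c,2]//26)]) for c in range(375,425)))
```

```text
cols 375..424
288 666666666############0############################
289 666666666###########00##############5#############
290 665666666###########00##############6665##########
291 666665665###########00##############6666665#######
292 666666665###########00#############56666666666####
293 666666665###########0##############66666666666666#
294 666666666###########0#############5666666666666666
295 6666666665#########0##############5566666666666666
296 66666666665########00############55466666666666666
297 666666666665#######00############55466666666666666
298 666666666666#######00###########554466666666666666
299 6666666666666######00###########553566666666666666
300 66666666666665#################5543566666666666666
301 666666666666665####0##########55543666666666666666
302 6666666666666665##00#######55665433566666666666666
303 66666666666666665431#####5666654334566666666666666
304 666666666666666666665#5566666654335666655566666666
305 66666666666666666667567776666543346666666556666666
306 66666666666666666666667766666543366666666665666666
307 6666666666666666666667766666544346666
[... 963 characters left out ...]
6666666655433566666666777777766666666666
326 66666666666676766654334666666666667777777666666666
327 66666666666777666544335666666666666676777776666666
328 66666666656667666544336666666666666666677777776666
329 66666666445566666443367666666666666666666667777766
330 76666666434445555433466676666666666666666666667777
331 77776667433333444333666676776666666666666676666667
332 66667777433333334334666666666766666666666666677666
333 66666676433333333336666666666677666666666666666676
334 66666676433334444346666666666666676666666666666666
335 66666675433434444466666666666666666666666666666666
336 77776675434343443566666666666666666666666666666666
337 77777777533333344677766666666666666666666666666666
```

Run:
```python
from m import *
from cell import robot,viewer
from scipy.spatial.transform import Rotation as Ro
o=robot.observe(); R=Ro.from_euler("xyz",o["tool_rot"]).as_matrix()
print(robot.grip_depth,[x for x in dir(robot) if x[0]!="_"])
for d in(0,-.01,-.019,-.03):
  for x in (-.0095,.0095):
    p=(o["tool_pos"]+R@[x,0,d])[None]
    print(d,x,[np.round(proj(viewer.camera_params(n),p),1).tolist() for n in("wrist","side")])
print(viewer.camera_params("wrist"))
```

```text
-0.0188 ['IKError', 'grip_depth', 'hand_in', 'observe']
0 -0.0095 [[[314.8, 285.9]], [[396.3, 310.2]]]
0 0.0095 [[[314.8, 255.5]], [[392.1, 318.0]]]
-0.01 -0.0095 [[[314.8, 293.6]], [[397.0, 305.3]]]
-0.01 0.0095 [[[314.7, 261.9]], [[392.7, 313.2]]]
-0.019 -0.0095 [[[314.7, 301.3]], [[397.6, 300.9]]]
-0.019 0.0095 [[[314.6, 268.3]], [[393.3, 308.7]]]
-0.03 -0.0095 [[[314.6, 311.7]], [[398.4, 295.4]]]
-0.03 0.0095 [[[314.5, 277.0]], [[394.1, 303.2]]]
{'K': array([[350.744091  ,   0.        , 316.39883329],
       [  0.        , 350.744091  , 234.58735618],
       [  0.        ,   0.        ,   1.        ]]), 'T': array([[-3.12222485e-01,  9.08025341e-01,  2.79297513e-01,
         4.86050805e-01],
       [ 9.50008545e-01,  2.98133383e-01,  9.27375328e-02,
        -1.75792966e-01],
       [ 9.40117561e-04,  2.94289767e-01, -9.55715779e-01,
         2.77027481e-01],
       [ 0.00000000e+00,  0.00000000e+00,  0.00000000e+00,
         1.00000000e+00]])}
```

The fingertips do seem to be above the ridge, well higher than the reported TCP. I'll go back behind the ridge and feel downwards for the lid surface.

Call:
{"method": "step_arm", "body": {"increments": [{"delta_pos":[0,-0.8,-0.3],"dr":[0,0,0],"fingers":1},{"delta_pos":[0,-1.6,-0.3],"dr":[0,0,0],"fingers":1},{"delta_pos":[0,-2.4,-0.3],"dr":[0,0,0],"fingers":1},{"delta_pos":[0,-3.2,-0.3],"dr":[0,0,0],"fingers":1},{"delta_pos":[0,-4.2,0.4],"dr":[0,0,0],"fingers":1}]}}

```text
time: 5.3
tool_pos: [0.5757, -0.1925, 0.0856]
tool_rot: [-3.141, 0.001, -2.824]
contact_force: [0.2, 0.0, -0.2]
opening: 0.0002
grip_force: 0.0
```

Call:
{"method": "step_arm", "body": {"increments": [{"delta_pos":[0,0,0.1],"dr":[0,0,0],"fingers":1},{"delta_pos":[0,0,0.2],"dr":[0,0,0],"fingers":1},{"delta_pos":[0,0,0.3],"dr":[0,0,0],"fingers":1},{"delta_pos":[0,0,0.4],"dr":[0,0,0],"fingers":1},{"delta_pos":[0,0,0.5],"dr":[0,0,0],"fingers":1}]}}

```text
time: 5.92
tool_pos: [0.5752, -0.1915, 0.0804]
tool_rot: [3.142, 0.0, -2.823]
contact_force: [-0.1, -0.1, -0.2]
opening: 0.0003
grip_force: 0.0
```

```bash
python3 d.py;python3 - <<'E'
import cv2,numpy as np
from cell import viewer
a=viewer.read_camera("side"); h=cv2.cvtColor(a,cv2.COLOR_RGB2HSV)
print("cols 385..454")
for r in range(290,340,2):
    print(r,"".join(("#" if h[r,c,1]<40 else "0123456789"[min(9,h[r,c,2]//26)]) for c in range(385,455)))
E
```

```text
t 5.92 box pos mm [  -0.4 -161.6   80.4] F box [-0.1 -0.1 -0.2] rot [ 3.142  0.    -2.823] q [-0.45  0.6   1.45  0.    1.1  -2.34] open 0.000
cols 385..454
290 6666666666666666666666666665#############001#1#0###10111##111#53######
292 666666666666666666666666676###############00#0#11#0######001133#112#2#
294 666666666666666656777666666############100#######0#1#00#1##10346666653
296 666666666666666667776666545#############0#############111010#676666666
298 666666666666665677766665445############00##############677626666666666
300 666666666666666776666654355###########10###############666666666666666
302 666666666666667766666544364###########00##############6766666666666666
304 666666666666777766665433564###########00#############56666666675666666
306 66666666666677666665443666###########0#1#############66666666655666666
308 666667777667776666543366665##########0##############666666666556666666
310 6676666667766666654336666665#########00############6666666665577766766
312 666666667776666654346766666665#######0############56666666664667767766
314 7777766777666665434677777666666######0##
[... 230 characters left out ...]
6666666666645666677777766
322 6667777766543347777777777766666666667777776666666666666467777666667777
324 6667777665443466677777777776777766666667767777776766675577777776666667
326 6776766654434676666666677777777767766666666766667677765676677777776666
328 6667766544346666666666666666777777777666666666777677646777776667777777
330 4455665443467776666666666666666667777777776666666666467777777766667777
332 3333334434666666767766666666666666677666677777766664676677777777776667
334 4344444346666666666666777776666666666666777767777745777766667777777776
336 4444443566666666666666666667777666666666666677777556667777766667777777
338 6433335777777766666666666666666677777666666666665577776667777776667777
```

Call:
{"method": "step_arm", "body": {"increments": [{"delta_pos":[0,0,0.2],"dr":[0,0,0],"fingers":1},{"delta_pos":[0,0,0.4],"dr":[0,0,0],"fingers":1},{"delta_pos":[0,0,0.6],"dr":[0,0,0],"fingers":1},{"delta_pos":[0,0,0.8],"dr":[0,0,0],"fingers":1},{"delta_pos":[0,0,0.8],"dr":[0,0,0],"fingers":1}]}}

```text
time: 6.6
tool_pos: [0.5751, -0.1916, 0.0722]
tool_rot: [3.141, -0.0, -2.824]
contact_force: [0.1, 0.5, 0.0]
opening: 0.0002
grip_force: 0.0
```

Call:
{"method": "step_arm", "body": {"increments": [{"delta_pos":[0,0,0.1],"dr":[0,0,0],"fingers":1},{"delta_pos":[0,0,0.2],"dr":[0,0,0],"fingers":1},{"delta_pos":[0,0,0.3],"dr":[0,0,0],"fingers":1},{"delta_pos":[0,0,0.4],"dr":[0,0,0],"fingers":1},{"delta_pos":[0,0,0.4],"dr":[0,0,0],"fingers":1}]}}

```text
time: 7.22
tool_pos: [0.5751, -0.1916, 0.0683]
tool_rot: [3.141, -0.0, -2.824]
contact_force: [-0.9, -0.1, 0.2]
opening: 0.0006
grip_force: 0.0
```

Call:
{"method": "step_arm", "body": {"increments": [{"delta_pos":[0,0,0.1],"dr":[0,0,0],"fingers":1},{"delta_pos":[0,0,0.2],"dr":[0,0,0],"fingers":1},{"delta_pos":[0,0,0.3],"dr":[0,0,0],"fingers":1},{"delta_pos":[0,0,0.4],"dr":[0,0,0],"fingers":1},{"delta_pos":[0,0,0.4],"dr":[0,0,0],"fingers":1}]}}

```text
time: 7.85
tool_pos: [0.5751, -0.1916, 0.0643]
tool_rot: [3.141, -0.0, -2.824]
contact_force: [0.1, -0.0, 0.3]
opening: 0.0004
grip_force: 0.0
```

Call:
{"method": "step_arm", "body": {"increments": [{"delta_pos":[0,0,0.1],"dr":[0,0,0],"fingers":1},{"delta_pos":[0,0,0.2],"dr":[0,0,0],"fingers":1},{"delta_pos":[0,0,0.3],"dr":[0,0,0],"fingers":1},{"delta_pos":[0,0,0.3],"dr":[0,0,0],"fingers":1},{"delta_pos":[0,0,0.3],"dr":[0,0,0],"fingers":1}]}}

```text
time: 8.48
tool_pos: [0.5752, -0.1916, 0.0614]
tool_rot: [3.142, 0.0, -2.824]
contact_force: [0.8, -0.4, -0.6]
opening: 0.0008
grip_force: 0.0
```

```bash
python3 d.py;python3 - <<'E'
import cv2,numpy as np
from cell import viewer
a=viewer.read_camera("side"); h=cv2.cvtColor(a,cv2.COLOR_RGB2HSV)
print("cols 385..454")
for r in range(300,340,2):
    print(r,"".join(("#" if h[r,c,1]<40 else "0123456789"[min(9,h[r,c,2]//26)]) for c in range(385,455)))
E
```

```text
t 8.47 box pos mm [  -0.4 -161.8   61.4] F box [ 0.6 -0.6 -0.6] rot [ 3.142  0.    -2.824] q [-0.45  0.62  1.46  0.    1.06 -2.34] open 0.001
cols 385..454
300 66666666666666677766665444######00#####10111#1##01#010#11#1#64########
302 66666666666666777666654334#############010#01####01#111#11134#2#######
304 66666666666677776666543354############00###000101101#11##1#34664311###
306 66666666666677666665433664############0###########0010#110067755777775
308 6666677766677766665433666#############0##############42100467556766677
310 6666666667776666654336666############00##############66666665577776666
312 6766666677766666543467665############01#############666666664677776766
314 7777766776666665434677776###########00#############5666666646666667776
316 7777767777666554346666775###########0##############6666666467776666676
318 6666677766665443466666666##########00#############66666664677777776666
320 666677766665443477777666665########00############666666645666677777776
322 66677777665443477777777777765######01###########6666666457776666677777
324 667777776544346667777777777776#####0###########66666675577777777666667
326 67777776544346766666666777777776#210######5666777776755676677777777766
328 6677766544346666666666666677777777775566676666676777647777776667777777
330 4455565443467776666666666666666667777777777666666667467777777776667777
332 3333344434666666767766666666666666677667777777766674677777777777776667
334 3334444346666666666666776766666666666666677767777745777776667777777776
336 4444443576666666666666666667777766666666666677777556667777776667777777
338 6433335777777766666666666666666677777766666666665577766667777766667777
```

Run:
```python
from m import *
from cell import viewer
c=viewer.camera_params("side"); 
for x in(-.0095,0,.0095):
  for z in(.061,.08,.09,.1): print(x,z,proj(c,b2w([[x,-.1618,z]],.5251,-.0378,.3174)).round(1))
```

```text
-0.0095 0.061 [[417.  340.7]]
-0.0095 0.08 [[418.6 331.7]]
-0.0095 0.09 [[419.5 326.9]]
-0.0095 0.1 [[420.4 322. ]]
0 0.061 [[418.9 336.5]]
0 0.08 [[420.5 327.6]]
0 0.09 [[421.4 322.8]]
0 0.1 [[422.3 317.9]]
0.0095 0.061 [[420.8 332.5]]
0.0095 0.08 [[422.4 323.5]]
0.0095 0.09 [[423.3 318.7]]
0.0095 0.1 [[424.2 313.8]]
```

Tip pixel (421,327) puts the real fingertips about 25 mm above the reported TCP, so they are now at z ≈ 86 mm. Now I'll push the ridge.

Call:
{"method": "step_arm", "body": {"increments": [{"delta_pos":[0,0.4,0],"dr":[0,0,0],"fingers":1},{"delta_pos":[0,0.8,0],"dr":[0,0,0],"fingers":1},{"delta_pos":[0,1.2,0],"dr":[0,0,0],"fingers":1},{"delta_pos":[0,1.6,0],"dr":[0,0,0],"fingers":1},{"delta_pos":[0,2.0,0],"dr":[0,0,0],"fingers":1}]}}

```text
time: 9.15
tool_pos: [0.5693, -0.1732, 0.0617]
tool_rot: [-3.14, 0.001, -2.823]
contact_force: [0.9, -4.1, 0.9]
opening: 0.0002
grip_force: 1.7
```

Call:
{"method": "step_arm", "body": {"increments": [{"delta_pos":[0,0.2,0],"dr":[0,0,0],"fingers":1},{"delta_pos":[0,0.4,0],"dr":[0,0,0],"fingers":1},{"delta_pos":[0,0.6,0],"dr":[0,0,0],"fingers":1},{"delta_pos":[0,0.8,0],"dr":[0,0,0],"fingers":1},{"delta_pos":[0,1.0,0],"dr":[0,0,0],"fingers":1}]}}

```text
time: 9.78
tool_pos: [0.5659, -0.1631, 0.0616]
tool_rot: [-3.141, 0.0, -2.824]
contact_force: [1.0, -4.4, 2.3]
opening: 0.0005
grip_force: 2.3
```

```bash
python3 d.py
```

```text
t 9.78 box pos mm [  -0.3 -131.8   61.6] F box [-0.4 -4.5  2.3] rot [-3.141  0.    -2.824] q [-0.41  0.59  1.52  0.    1.03 -2.3 ] open 0.001
```

Call:
{"method": "step_arm", "body": {"increments": [{"delta_pos":[0,0.3,0],"dr":[0,0,0],"fingers":1},{"delta_pos":[0,0.6,0],"dr":[0,0,0],"fingers":1},{"delta_pos":[0,0.9,0],"dr":[0,0,0],"fingers":1},{"delta_pos":[0,1.2,0],"dr":[0,0,0],"fingers":1},{"delta_pos":[0,1.5,0],"dr":[0,0,0],"fingers":1}]}}

```text
time: 10.4
tool_pos: [0.5612, -0.1487, 0.0615]
tool_rot: [-3.142, 0.0, -2.824]
contact_force: [2.0, -3.1, 3.2]
opening: 0.0002
grip_force: 2.7
```

Call:
{"method": "step_arm", "body": {"increments": [{"delta_pos":[0,0.1,0],"dr":[0,0,0],"fingers":1},{"delta_pos":[0,0.2,0],"dr":[0,0,0],"fingers":1},{"delta_pos":[0,0.3,0],"dr":[0,0,0],"fingers":1},{"delta_pos":[0,0.4,0],"dr":[0,0,0],"fingers":1},{"delta_pos":[0,0.5,0],"dr":[0,0,0],"fingers":1}]}}

```text
time: 11.02
tool_pos: [0.5596, -0.1441, 0.0615]
tool_rot: [-3.142, 0.0, -2.824]
contact_force: [2.9, -3.5, 3.9]
opening: 0.0005
grip_force: 2.9
```

```bash
python3 d.py;python3 - <<'E'
import cv2,numpy as np
from cell import viewer
from m import *
a=viewer.read_camera("top"); cv2.imwrite("pics/t2.png",cv2.resize(a[200:395,265:530],None,fx=3,fy=3,interpolation=cv2.INTER_CUBIC)[:,:,::-1])
c=viewer.camera_params("top"); h=cv2.cvtColor(a,cv2.COLOR_RGB2HSV)
for x in (-.07,-.06,.05,.06):   # scan along box y for seal (dark) / lid edge (saturated)
    ys=np.arange(.025,.075,.0015); u=np.round(proj(c,b2w([[x,y,.08] for y in ys],.5251,-.0378,.3174))).astype(int)
    print(x,[(round(y*1e3,1),int(h[v,w,1]),int(h[v,w,2])) for y,(w,v) in zip(ys,u)])
E
```

```text
t 11.03 box pos mm [  -0.4 -111.8   61.5] F box [ 1.6 -4.2  3.9] rot [-3.142  0.    -2.824] q [-0.38  0.57  1.55  0.    1.02 -2.27] open 0.000
-0.07 [(np.float64(25.0), 106, 157), (np.float64(26.5), 105, 156), (np.float64(28.0), 103, 158), (np.float64(29.5), 103, 158), (np.float64(31.0), 104, 160), (np.float64(32.5), 104, 159), (np.float64(34.0), 105, 158), (np.float64(35.5), 105, 158), (np.float64(37.0), 100, 160), (np.float64(38.5), 102, 158), (np.float64(40.0), 102, 160), (np.float64(41.5), 102, 160), (np.float64(43.0), 104, 160), (np.float64(44.5), 108, 160), (np.float64(46.0), 103, 159), (np.float64(47.5), 102, 160), (np.float64(49.0), 103, 163), (np.float64(50.5), 105, 161), (np.float64(52.0), 42, 177), (np.float64(53.5), 13, 200), (np.float64(55.0), 11, 205), (np.float64(56.5), 14, 184), (np.float64(58.0), 15, 207), (np.float64(59.5), 13, 173), (np.float64(61.0), 6, 45), (np.float64(62.5), 35, 36), (np.float64(64.0), 16, 111), (np.float64(65.5), 11, 185), (np.float64(67.0), 13, 203), (np.float64(68.5), 15, 205), (np.float64(70.0), 12, 207), (np.float64(71.5), 14, 205), (np.flo
[... 2361 characters left out ...]
), (np.float64(40.0), 101, 149), (np.float64(41.5), 104, 149), (np.float64(43.0), 100, 148), (np.float64(44.5), 101, 147), (np.float64(46.0), 100, 151), (np.float64(47.5), 103, 149), (np.float64(49.0), 104, 149), (np.float64(50.5), 102, 143), (np.float64(52.0), 63, 118), (np.float64(53.5), 7, 104), (np.float64(55.0), 7, 104), (np.float64(56.5), 9, 143), (np.float64(58.0), 11, 188), (np.float64(59.5), 14, 186), (np.float64(61.0), 12, 127), (np.float64(62.5), 9, 28), (np.float64(64.0), 18, 56), (np.float64(65.5), 12, 148), (np.float64(67.0), 11, 201), (np.float64(68.5), 14, 206), (np.float64(70.0), 14, 206), (np.float64(71.5), 12, 207), (np.float64(73.0), 14, 204), (np.float64(74.5), 11, 205)]
```

Lid edge at y ≈ 51.8 and the seal at ≈ 60.5, so about 8.7 mm is left. I'll push 7 mm, then feel for the seal.

Call:
{"method": "step_arm", "body": {"increments": [{"delta_pos":[0,0.2,0],"dr":[0,0,0],"fingers":1},{"delta_pos":[0,0.4,0],"dr":[0,0,0],"fingers":1},{"delta_pos":[0,0.6,0],"dr":[0,0,0],"fingers":1},{"delta_pos":[0,0.7,0],"dr":[0,0,0],"fingers":1},{"delta_pos":[0,0.75,0],"dr":[0,0,0],"fingers":1}]}}

```text
time: 11.7
tool_pos: [0.5572, -0.137, 0.0614]
tool_rot: [3.142, 0.0, -2.824]
contact_force: [1.9, -3.9, 4.7]
opening: 0.0001
grip_force: 3.0
```

Call:
{"method": "step_arm", "body": {"increments": [{"delta_pos":[0,0.02,0],"dr":[0,0,0],"fingers":1},{"delta_pos":[0,0.04,0],"dr":[0,0,0],"fingers":1},{"delta_pos":[0,0.06,0],"dr":[0,0,0],"fingers":1},{"delta_pos":[0,0.08,0],"dr":[0,0,0],"fingers":1},{"delta_pos":[0,0.1,0],"dr":[0,0,0],"fingers":1}]}}

```text
time: 12.32
tool_pos: [0.557, -0.1362, 0.0615]
tool_rot: [-3.141, 0.0, -2.824]
contact_force: [4.6, -3.8, 5.1]
opening: 0.0005
grip_force: 3.4
```

```bash
cat > edge.py <<'E'
import cv2
from m import *
from cell import viewer
from scipy.ndimage import map_coordinates
a=viewer.read_camera("top"); c=viewer.camera_params("top"); h=cv2.cvtColor(a,cv2.COLOR_RGB2HSV).astype(float)
ys=np.arange(.040,.075,.0005); S=[];V=[]
for x in list(np.arange(-.068,-.04,.004))+list(np.arange(.035,.068,.004)):
    u=proj(c,b2w([[x,y,.08] for y in ys],.5251,-.0378,.3174)).T[::-1]
    s=map_coordinates(h[:,:,1],u,order=1); v=map_coordinates(h[:,:,2],u,order=1)
    S.append(ys[np.argmax(s<60)]); V.append((ys[np.argmax(v<80)],ys[len(ys)-1-np.argmax(v[::-1]<80)]))
print("lid edge",np.median(S)*1e3,"dark",np.median(V,axis=0)*1e3)
E
python3 edge.py; python3 d.py
```

```text
lid edge 61.50000000000002 dark [61.  63.5]
t 12.38 box pos mm [  -0.4 -103.4   61.4] F box [ 1.8 -4.6  4.9] rot [-3.141  0.    -2.824] q [-0.37  0.57  1.57 -0.    1.01 -2.26] open 0.000
```

Call:
{"method": "step_arm", "body": {"increments": [{"delta_pos":[0,0.01,0],"dr":[0,0,0],"fingers":1},{"delta_pos":[0,0.02,0],"dr":[0,0,0],"fingers":1},{"delta_pos":[0,0.03,0],"dr":[0,0,0],"fingers":1},{"delta_pos":[0,0.04,0],"dr":[0,0,0],"fingers":1},{"delta_pos":[0,0.05,0],"dr":[0,0,0],"fingers":1}]}}

```text
time: 13.0
tool_pos: [0.5569, -0.136, 0.0615]
tool_rot: [-3.141, 0.0, -2.824]
contact_force: [3.2, -4.1, 4.2]
opening: 0.0003
grip_force: 3.6
```

```bash
python3 d.py
```

```text
t 13.00 box pos mm [  -0.4 -103.2   61.5] F box [ 1.8 -4.9  4.2] rot [-3.141  0.    -2.824] q [-0.37  0.57  1.57 -0.    1.01 -2.26] open 0.000
```

Call:
{"method": "step_arm", "body": {"increments": [{"delta_pos":[0,0.01,0],"dr":[0,0,0],"fingers":1},{"delta_pos":[0,0.02,0],"dr":[0,0,0],"fingers":1},{"delta_pos":[0,0.03,0],"dr":[0,0,0],"fingers":1},{"delta_pos":[0,0.04,0],"dr":[0,0,0],"fingers":1},{"delta_pos":[0,0.05,0],"dr":[0,0,0],"fingers":1}]}}

```text
time: 13.62
tool_pos: [0.5568, -0.1357, 0.0615]
tool_rot: [-3.141, 0.0, -2.824]
contact_force: [3.4, -5.2, 4.5]
opening: 0.0004
grip_force: 3.7
```

```bash
python3 d.py
```

```text
t 13.62 box pos mm [  -0.4 -102.9   61.5] F box [ 1.6 -6.   4.5] rot [-3.141  0.    -2.824] q [-0.37  0.57  1.57 -0.    1.01 -2.26] open 0.000
```

Call:
{"method": "step_arm", "body": {"increments": [{"delta_pos":[0,0.01,0],"dr":[0,0,0],"fingers":1},{"delta_pos":[0,0.02,0],"dr":[0,0,0],"fingers":1},{"delta_pos":[0,0.03,0],"dr":[0,0,0],"fingers":1},{"delta_pos":[0,0.04,0],"dr":[0,0,0],"fingers":1},{"delta_pos":[0,0.05,0],"dr":[0,0,0],"fingers":1}]}}

```text
time: 14.25
tool_pos: [0.5568, -0.1355, 0.0615]
tool_rot: [-3.14, 0.001, -2.824]
contact_force: [3.8, -5.8, 3.2]
opening: 0.0008
grip_force: 3.9
```

```bash
python3 d.py;python3 edge.py
```

```text
t 14.25 box pos mm [  -0.4 -102.7   61.5] F box [ 1.8 -6.7  3.2] rot [-3.140e+00  1.000e-03 -2.824e+00] q [-0.37  0.56  1.57 -0.    1.01 -2.26] open 0.001
lid edge 62.50000000000003 dark [62. 64.]
```

Contact with the seal is felt: the force has risen to about 6.7 N against 4 N of friction. I'll back off, rise, go above the bail grip and open partway.

Call:
{"method": "step_arm", "body": {"increments": [{"delta_pos":[0,-1.5,0],"dr":[0,0,0],"fingers":1},{"delta_pos":[0,-1.5,-4],"dr":[0,0,0],"fingers":1},{"delta_pos":[0,-1.5,-9],"dr":[0,0,0],"fingers":1},{"delta_pos":[0,-1.5,-14],"dr":[0,0,0],"fingers":0.4},{"delta_pos":[0,0,-14.5],"dr":[0,0,0],"fingers":0.4}]}}

```text
time: 14.92
tool_pos: [0.5573, -0.1355, 0.2091]
tool_rot: [-3.14, 0.003, -2.825]
contact_force: [1.0, -0.2, -0.6]
opening: 0.0158
grip_force: 0.0
```

```bash
python3 d.py 0,26,205
python3 - <<'E'
import cv2,numpy as np
from cell import viewer
from m import *
a=viewer.read_camera("side"); cv2.imwrite("pics/s2.png",cv2.resize(a[200:320,240:400],None,fx=5,fy=5,interpolation=cv2.INTER_CUBIC)[:,:,::-1])
c=viewer.camera_params("side"); g=geo(-.001,1.611,1.0707)
for k in g: print(k,(proj(c,b2w([[0,*g[k]]],.5251,-.0378,.3174))-[240,200])[0]*5)
E
```

```text
t 14.93 box pos mm [ 1.000e-01 -1.028e+02  2.091e+02] F box [ 0.8 -0.5 -0.6] rot [-3.140e+00  3.000e-03 -2.825e+00] q [-0.37  0.42  1.37  0.    1.35 -2.26] open 0.016
target [0.0, 0.026, 0.205] tool cm [ 0.02 12.88  0.38] dr deg [-0.1  0.2 -0. ]
pivot [355.27248046 417.64067255]
bp [367.26947951 384.2486354 ]
bar [271.42939821 197.65462236]
grip [343.06801102 183.49168445]
tip [350.71290781 292.44636936]
end [334.53935956 260.00856003]
ridge [661.16664822 530.63934716]
```

View pics/s2.png

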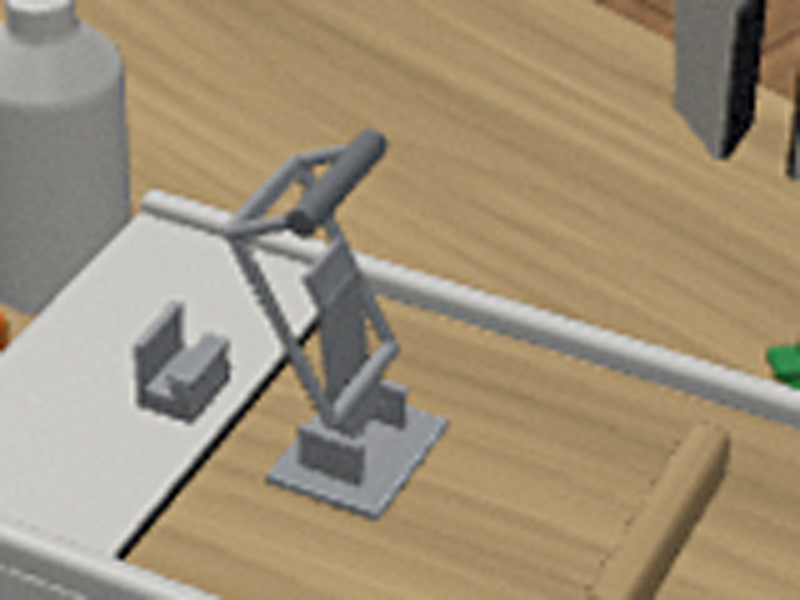

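Rod middle seen at about crop (338,180) and the bar at (267,196). Both match the model within about 1 mm. The finger's inner tip is at (722,158), which I'll use to fix the tip offset.

```bash
python3 - <<'E'
from m import *
from cell import viewer
c=viewer.camera_params("side")
for x in(-.0095,0):
  for z in(.209,.22,.23,.24): print(x,z,proj(c,b2w([[x,-.095,z]],.5251,-.0378,.3174)).round(1))
E
python3 d.py 0,26.5,205
```

```text
-0.0095 0.209 [[383.8 249.2]]
-0.0095 0.22 [[384.5 242.8]]
-0.0095 0.23 [[385.2 236.8]]
-0.0095 0.24 [[385.9 230.7]]
0 0.209 [[386.2 245.6]]
0 0.22 [[386.9 239.2]]
0 0.23 [[387.6 233.2]]
0 0.24 [[388.3 227.2]]
t 14.97 box pos mm [ -0.5 -99.9 207.5] F box [ 1.   0.7 -0.8] rot [ 3.140e+00  1.000e-03 -2.823e+00] q [-0.37  0.42  1.38  0.    1.35 -2.26] open 0.020
target [0.0, 0.0265, 0.205] tool cm [-0.06 12.64  0.27] dr deg [0.1 0.  0. ]
```

Call:
{"method": "step_arm", "body": {"increments": [{"delta_pos":[-0.05,4,0],"dr":[0,0,0],"fingers":0.4},{"delta_pos":[-0.05,8,0],"dr":[0,0,0],"fingers":0.4},{"delta_pos":[-0.05,11,0],"dr":[0,0,0],"fingers":0.4},{"delta_pos":[-0.05,12.6,0],"dr":[0,0,0],"fingers":0.4},{"delta_pos":[-0.05,12.6,0.3],"dr":[0,0,0],"fingers":0.4}]}}

```text
time: 15.6
tool_pos: [0.5169, -0.0142, 0.2025]
tool_rot: [3.141, -0.002, -2.822]
contact_force: [1.1, -0.5, -0.1]
opening: 0.0277
grip_force: 0.0
```

```bash
python3 d.py 0,26.5,147
python3 - <<'E'
import cv2
from cell import viewer
a=viewer.read_camera("side"); h=cv2.cvtColor(a,cv2.COLOR_RGB2HSV)
print("cols 275..344")
for r in range(190,260,2):
    print(r,"".join(("#" if h[r,c,1]<40 and h[r,c,2]>110 else "+" if h[r,c,1]<45 else ".") for c in range(275,345)))
E
```

```text
t 15.60 box pos mm [ -0.4  25.  202.5] F box [ 0.9 -0.8 -0.1] rot [ 3.141e+00 -2.000e-03 -2.822e+00] q [-0.18  0.32  1.54  0.    1.28 -2.07] open 0.028
target [0.0, 0.0265, 0.147] tool cm [-0.05  0.15  5.55] dr deg [ 0.1 -0.1  0.1]
cols 275..344
190 ............+++#+#++#++.++...............++##++#++++##++++............
192 ............##++++++#++.+................+++#+++#+#+#+++++............
194 ............#++++++##+..+++..............++#++++#+++#++++#............
196 ............#++#+#++#++..+.+.............++++++++##+++++++............
198 ............#+++#++##++.++...............++++++++++##++++.............
200 ............#+++++#+#++..+...............++#+++++++#++#++.............
202 ..............++++#+#+.+..+..............++#++++++###++++.............
204 ...............+++++#++.+................+#+#+++++++++#+..............
206 .................+++#++.+.+..............++++++#++#++++...............
208 ...................+#+...................+#+++++#+#++.................
210 ....................#+...................+#+++#++++...................
212 .........................
[... 1070 characters left out ...]
.........................
242 ###########.###+++.....+++++++++......................................
244 ######################++++++++++......................................
246 #######+#+##+++++++#####++++...++.....................................
248 ###########++++###############.###....................................
250 ############+++######+##########+++##.................................
252 #############+++##############++++++#######...........................
254 ##############+++###########+++++++++#############....................
256 ###############+++########+++++++++++++#################..............
258 ################+++########+++++++++++++######################........
```

Call:
{"method": "step_arm", "body": {"increments": [{"delta_pos":[-0.05,0.15,1.5],"dr":[0,0,0],"fingers":0.4},{"delta_pos":[-0.05,0.15,3],"dr":[0,0,0],"fingers":0.4},{"delta_pos":[-0.05,0.15,4.5],"dr":[0,0,0],"fingers":0.4},{"delta_pos":[-0.05,0.15,5.3],"dr":[0,0,0],"fingers":0.4},{"delta_pos":[-0.05,0.15,5.3],"dr":[0,0,0],"fingers":0.4}]}}

```text
time: 16.27
tool_pos: [0.5172, -0.0133, 0.1497]
tool_rot: [3.141, -0.001, -2.824]
contact_force: [0.2, 0.6, -0.4]
opening: 0.0276
grip_force: 0.0
```

```bash
python3 d.py
python3 - <<'E'
import cv2
from cell import viewer
a=viewer.read_camera("side"); h=cv2.cvtColor(a,cv2.COLOR_RGB2HSV)
print("cols 275..344")
for r in range(200,264,2):
    print(r,"".join(("." if h[r,c,1]>60 else "0123456789"[min(9,h[r,c,2]//26)]) for c in range(275,345)))
E
```

```text
t 16.27 box pos mm [1.000e-01 2.580e+01 1.497e+02] F box [ 0.4  0.5 -0.4] rot [ 3.141e+00 -1.000e-03 -2.824e+00] q [-0.17  0.37  1.62  0.    1.15 -2.06] open 0.028
cols 275..344
200 1110.1.1010....2233345554334........1111111221.1122111111211.11.1..0.1
202 ..1.11..0......12122211233334554321111.211111212111111221.1111........
204 ..0011...1......234321111122422321.11111111212211121121...011.0014....
206 ..............1344444444443221..1..011.110.111111122.....1..11.345....
208 ............1344444444444433........110.0.1.0.11.1........00.2444.....
210 ...........4444444444444321.......1110.11...11..1.....3344444333......
212 ...........444444444443221.........1..01..001.11.1....222122233445444.
214 ...........5444444444211.01......1....11.11..11111......11111122122333
216 ...........434444444420...0.................1.1..10...23445.....1..112
218 ............4444444442..0................444331.0.1.13443.............
220 ............4444444442000...............24444444444444445.............
222 ............4444444442..1.1.............24444444444444444.............
224 ............444444
[... 777 characters left out ...]
.........................
246 7777775444444333323556752222..434.......45............................
248 777777777763333445667778887777.554....................................
250 7777777777863345775544445667766433367.................................
252 7777777777786334677777766544643333336887777...........................
254 77777777777786333677777777653333343435667778877777....................
256 77777777777778533367777776333343343333444455667777877777..............
258 77777777777777863336777778633434433333344444444455666777877777........
260 6677777777777778633367777786334333333334.....544444444455667778877777.
262 35777777777777778743367777785333333334334...........544444444556677778
```

Fingers straddle the rod, with the tips about 5 mm below its axis. I'll go 4 mm lower and pinch lightly.

Call:
{"method": "step_arm", "body": {"increments": [{"delta_pos":[0,0,0.2],"dr":[0,0,0],"fingers":0.4},{"delta_pos":[0,0,0.4],"dr":[0,0,0],"fingers":0.6},{"delta_pos":[0,0,0.4],"dr":[0,0,0],"fingers":0.7},{"delta_pos":[0,0,0.4],"dr":[0,0,0],"fingers":0.85},{"delta_pos":[0,0,0.4],"dr":[0,0,0],"fingers":0.85}], "newtons": 5}}

```text
time: 16.95
tool_pos: [0.5176, -0.0132, 0.1465]
tool_rot: [3.142, 0.0, -2.824]
contact_force: [0.2, 0.1, -0.3]
opening: 0.0095
grip_force: 5.0
```

Call:
{"method": "step_arm", "body": {"increments": [{"delta_pos":[0,0,0],"dr":[0,0,0],"fingers":0.9},{"delta_pos":[0,0,0],"dr":[0,0,0],"fingers":0.9},{"delta_pos":[0,0,0],"dr":[0,0,0],"fingers":0.9},{"delta_pos":[0,0,0],"dr":[0,0,0],"fingers":0.9},{"delta_pos":[0,0,0],"dr":[0,0,0],"fingers":0.9}], "newtons": 5}}

```text
time: 17.58
tool_pos: [0.5176, -0.0132, 0.1465]
tool_rot: [-3.142, 0.0, -2.824]
contact_force: [0.0, 0.2, 1.2]
opening: 0.0094
grip_force: 5.0
```

Run:
```python
from d import *
o,R=st()
# plan: path of grip circle about bp with lever fixed; tcp offset = const
th=1.611; lid=-.0015
g0=geo(lid,th,1.0707)["grip"]
for el in(1.07,.9,.7,.5,.3,.2,.1,0.05,0,-.1,-.2,-.25):
    g=geo(lid,th,el); print(el,"d(y,z) cm",np.round((g["grip"]-g0)*100,2),"bar",np.round(g["bar"]*1e3,1))
```

```text
t 17.57 box pos mm [  0.5  25.7 146.5] F box [0.1 0.2 1.2] rot [-3.142  0.    -2.824] q [-0.17  0.38  1.62  0.    1.14 -2.06] open 0.009
1.07 d(y,z) cm [ 0.01 -0.  ] bar [ 51.  170.9]
0.9 d(y,z) cm [ 1.26 -0.26] bar [ 60.9 164.3]
0.7 d(y,z) cm [ 2.65 -0.83] bar [ 70.9 154.6]
0.5 d(y,z) cm [ 3.9  -1.67] bar [ 78.8 143. ]
0.3 d(y,z) cm [ 4.96 -2.74] bar [ 84.3 130.1]
0.2 d(y,z) cm [ 5.4  -3.35] bar [ 86.  123.4]
0.1 d(y,z) cm [ 5.79 -4.  ] bar [ 87.  116.5]
0.05 d(y,z) cm [ 5.95 -4.34] bar [ 87.3 113. ]
0 d(y,z) cm [ 6.1  -4.69] bar [ 87.4 109.5]
-0.1 d(y,z) cm [ 6.35 -5.4 ] bar [ 87.  102.5]
-0.2 d(y,z) cm [ 6.52 -6.13] bar [86.  95.6]
-0.25 d(y,z) cm [ 6.58 -6.5 ] bar [85.2 92.1]
```

Rod is held (9.4 mm). I'll swing the bail down along its arc to just above the keeper.

Call:
{"method": "step_arm", "body": {"increments": [{"delta_pos":[0,0.65,0.1],"dr":[0,0,0],"fingers":0.9},{"delta_pos":[0,1.26,0.26],"dr":[0,0,0],"fingers":0.9},{"delta_pos":[0,2.0,0.53],"dr":[0,0,0],"fingers":0.9},{"delta_pos":[0,2.65,0.83],"dr":[0,0,0],"fingers":0.9},{"delta_pos":[0,3.3,1.23],"dr":[0,0,0],"fingers":0.9}]}}

```text
time: 18.2
tool_pos: [0.507, 0.0187, 0.1338]
tool_rot: [3.141, 0.0, -2.824]
contact_force: [0.5, -0.9, 0.3]
opening: 0.0097
grip_force: 5.0
```

Call:
{"method": "step_arm", "body": {"increments": [{"delta_pos":[0,0.55,0.44],"dr":[0,0,0],"fingers":0.9},{"delta_pos":[0,1.05,0.93],"dr":[0,0,0],"fingers":0.9},{"delta_pos":[0,1.5,1.5],"dr":[0,0,0],"fingers":0.9},{"delta_pos":[0,1.95,2.15],"dr":[0,0,0],"fingers":0.9},{"delta_pos":[0,2.1,2.5],"dr":[0,0,0],"fingers":0.9}]}}

```text
time: 18.82
tool_pos: [0.5004, 0.0385, 0.1086]
tool_rot: [3.141, -0.0, -2.823]
contact_force: [0.4, 2.8, 2.4]
opening: 0.01
grip_force: 5.0
```

```bash
python3 d.py;  python3 - <<'E'
import cv2
from cell import viewer
a=viewer.read_camera("side"); cv2.imwrite("pics/s3.png",cv2.resize(a[200:310,230:380],None,fx=5,fy=5,interpolation=cv2.INTER_CUBIC)[:,:,::-1])
E
```

```text
t 18.82 box pos mm [  0.4  80.2 108.6] F box [1.3 2.5 2.4] rot [ 3.141 -0.    -2.823] q [-0.08  0.39  1.72  0.    1.03 -1.97] open 0.010
```

View pics/s3.png

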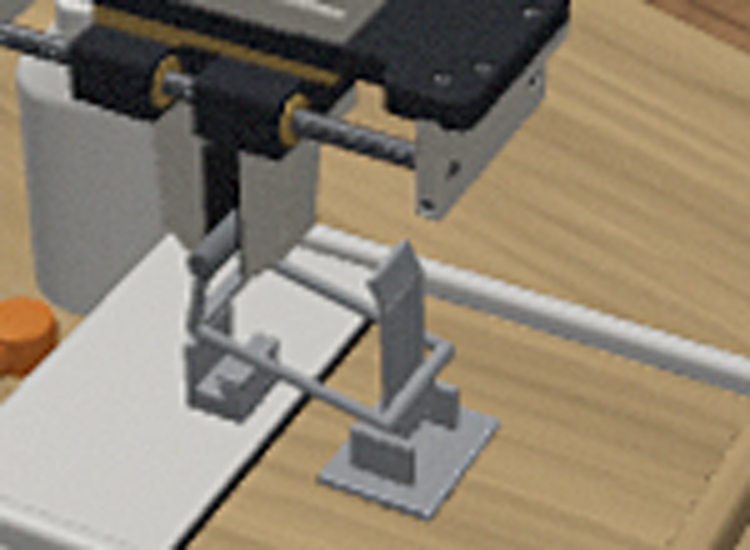

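The bail is hooked over and above the keeper channel, with the rod pinched at crop (215,240). Next I'll lower it in small steps along the arc.

Call:
{"method": "step_arm", "body": {"increments": [{"delta_pos":[0,0.25,0.1],"dr":[0,0,0],"fingers":0.9},{"delta_pos":[0,0.35,0.3],"dr":[0,0,0],"fingers":0.9},{"delta_pos":[0,0.4,0.5],"dr":[0,0,0],"fingers":0.9},{"delta_pos":[0,0.45,0.7],"dr":[0,0,0],"fingers":0.9},{"delta_pos":[0,0.48,0.8],"dr":[0,0,0],"fingers":0.9}]}}

```text
time: 19.5
tool_pos: [0.499, 0.043, 0.1011]
tool_rot: [3.141, 0.0, -2.824]
contact_force: [-0.4, 2.4, 0.5]
opening: 0.0097
grip_force: 5.0
```

```bash
python3 d.py
```

```text
t 19.50 box pos mm [  0.4  84.9 101.1] F box [0.3 2.4 0.5] rot [ 3.141  0.    -2.824] q [-0.07  0.4   1.73  0.    1.01 -1.96] open 0.010
```

Call:
{"method": "step_arm", "body": {"increments": [{"delta_pos":[0,0.04,0.1],"dr":[0,0,0],"fingers":0.9},{"delta_pos":[0,0.08,0.2],"dr":[0,0,0],"fingers":0.9},{"delta_pos":[0,0.1,0.3],"dr":[0,0,0],"fingers":0.9},{"delta_pos":[0,0.14,0.4],"dr":[0,0,0],"fingers":0.9},{"delta_pos":[0,0.18,0.5],"dr":[0,0,0],"fingers":0.9}]}}

```text
time: 20.12
tool_pos: [0.4985, 0.0443, 0.096]
tool_rot: [3.142, 0.0, -2.824]
contact_force: [-1.5, 1.9, 1.2]
opening: 0.0096
grip_force: 5.0
```

```bash
python3 d.py
```

```text
t 20.12 box pos mm [ 0.4 86.3 96. ] F box [-0.8  2.3  1.2] rot [ 3.142  0.    -2.824] q [-0.06  0.41  1.73  0.    1.   -1.95] open 0.010
```

Call:
{"method": "step_arm", "body": {"increments": [{"delta_pos":[0,0.03,0.1],"dr":[0,0,0],"fingers":0.9},{"delta_pos":[0,0.06,0.2],"dr":[0,0,0],"fingers":0.9},{"delta_pos":[0,0.09,0.3],"dr":[0,0,0],"fingers":0.9},{"delta_pos":[0,0.12,0.4],"dr":[0,0,0],"fingers":0.9},{"delta_pos":[0,0.14,0.5],"dr":[0,0,0],"fingers":0.9}]}}

```text
time: 20.75
tool_pos: [0.4981, 0.0457, 0.0911]
tool_rot: [3.142, 0.0, -2.824]
contact_force: [-0.8, 2.0, 0.9]
opening: 0.0094
grip_force: 5.0
```

```bash
python3 d.py
```

```text
t 20.75 box pos mm [ 0.4 87.7 91.1] F box [-0.2  2.1  0.9] rot [ 3.142  0.    -2.824] q [-0.06  0.41  1.74  0.    0.99 -1.95] open 0.009
```

Call:
{"method": "step_arm", "body": {"increments": [{"delta_pos":[0,0.02,0.1],"dr":[0,0,0],"fingers":0.9},{"delta_pos":[0,0.04,0.2],"dr":[0,0,0],"fingers":0.9},{"delta_pos":[0,0.06,0.3],"dr":[0,0,0],"fingers":0.9},{"delta_pos":[0,0.08,0.4],"dr":[0,0,0],"fingers":0.9},{"delta_pos":[0,0.08,0.4],"dr":[0,0,0],"fingers":0.9}]}}

```text
time: 21.38
tool_pos: [0.4979, 0.0464, 0.087]
tool_rot: [3.142, -0.0, -2.824]
contact_force: [-0.3, 2.2, 0.0]
opening: 0.01
grip_force: 5.0
```

Run:
```python
from d import *
from scipy.optimize import fsolve
o,R=st()
c,s=cos(BX[2]),sin(BX[2]);p=o["tool_pos"]; y=-s*(p[0]-BX[0])+c*(p[1]-BX[1])
g0=geo(-.0015,1.611,1.0707)["grip"]; t=g0+[y-.0257,p[2]-.1465]
for off in(-.002,0,.002):
  r=fsolve(lambda v:geo(-.0015,*v)["grip"]-t-[0,off],[1.55,-.1]); print(off,"th,el",r,"bar",geo(-.0015,*r)["bar"]*1e3)
```

```text
t 21.38 box pos mm [ 0.4 88.5 87. ] F box [0.4 2.2 0. ] rot [ 3.142 -0.    -2.824] q [-0.06  0.42  1.75  0.    0.98 -1.95] open 0.010
-0.002 th,el [ 1.4618751  -0.19153249] bar [83.85804041 95.35535388]
0 th,el [ 1.48736845 -0.16658724] bar [84.5453222  97.23095695]
0.002 th,el [ 1.51571899 -0.1415922 ] bar [85.23687315 99.12354459]
```

Call:
{"method": "step_arm", "body": {"increments": [{"delta_pos":[0,0.01,0.05],"dr":[0,0,0],"fingers":0.9},{"delta_pos":[0,0.02,0.1],"dr":[0,0,0],"fingers":0.9},{"delta_pos":[0,0.03,0.2],"dr":[0,0,0],"fingers":0.9},{"delta_pos":[0,0.04,0.25],"dr":[0,0,0],"fingers":0.9},{"delta_pos":[0,0.05,0.3],"dr":[0,0,0],"fingers":0.9}]}}

```text
time: 22.0
tool_pos: [0.4979, 0.0468, 0.0846]
tool_rot: [-3.141, 0.001, -2.824]
contact_force: [-2.7, 2.1, 7.5]
opening: 0.0096
grip_force: 5.0
```

```bash
python3 d.py
```

```text
t 22.00 box pos mm [ 0.6 88.9 84.6] F box [-1.9  2.9  7.5] rot [-3.141e+00  1.000e-03 -2.824e+00] q [-0.06  0.42  1.75 -0.    0.97 -1.95] open 0.010
```

Call:
{"method": "step_arm", "body": {"increments": [{"delta_pos":[0,0.01,0.03],"dr":[0,0,0],"fingers":0.9},{"delta_pos":[0,0.01,0.06],"dr":[0,0,0],"fingers":0.9},{"delta_pos":[0,0.02,0.09],"dr":[0,0,0],"fingers":0.9},{"delta_pos":[0,0.02,0.12],"dr":[0,0,0],"fingers":0.9},{"delta_pos":[0,0.02,0.15],"dr":[0,0,0],"fingers":0.9}]}}

```text
time: 22.62
tool_pos: [0.4981, 0.0469, 0.0835]
tool_rot: [-3.141, 0.001, -2.824]
contact_force: [-2.1, 1.2, 8.5]
opening: 0.0097
grip_force: 5.0
```

```bash
python3 d.py
```

```text
t 22.62 box pos mm [ 0.8 88.9 83.5] F box [-1.6  1.8  8.5] rot [-3.141e+00  1.000e-03 -2.824e+00] q [-0.06  0.42  1.75 -0.    0.97 -1.95] open 0.010
```

Contact at about 8 N. To tell the channel floor from the nose top, I'll compare the bar's near end in the side view with both predictions.

Run:
```python
import cv2
from d import *
from cell import viewer
a=viewer.read_camera("side"); 
c=viewer.camera_params("side")
for y in(.0815,.0847,.088):
  for z in(.092,.0965,.1005): print(y,z,"bar near end",proj(c,b2w([[-.0235,y,z]],*BX)).round(1)[0],"rod",proj(c,b2w([[-.024,y+.006,z+.0273]],*BX)).round(1)[0])
print("guard top near",proj(c,b2w([[-.013,.0937,.107],[-.013,.0937,.08]],*BX)).round(1))
cv2.imwrite("pics/s4.png",cv2.resize(a[225:300,235:335],None,fx=8,fy=8,interpolation=cv2.INTER_CUBIC)[:,:,::-1])
```

```text
0.0815 0.092 bar near end [270.9 281.7] rod [266.8 267.5]
0.0815 0.0965 bar near end [270.8 279.5] rod [266.7 265.3]
0.0815 0.1005 bar near end [270.7 277.6] rod [266.6 263.3]
0.0847 0.092 bar near end [269.2 281.1] rod [265.1 266.9]
0.0847 0.0965 bar near end [269.1 278.9] rod [264.9 264.7]
0.0847 0.1005 bar near end [269. 277.] rod [264.8 262.7]
0.088 0.092 bar near end [267.4 280.5] rod [263.3 266.3]
0.088 0.0965 bar near end [267.3 278.3] rod [263.1 264.1]
0.088 0.1005 bar near end [267.2 276.4] rod [263.  262.1]
guard top near [[267.3 268.6]
 [268.  281.3]]
```

View pics/s4.png

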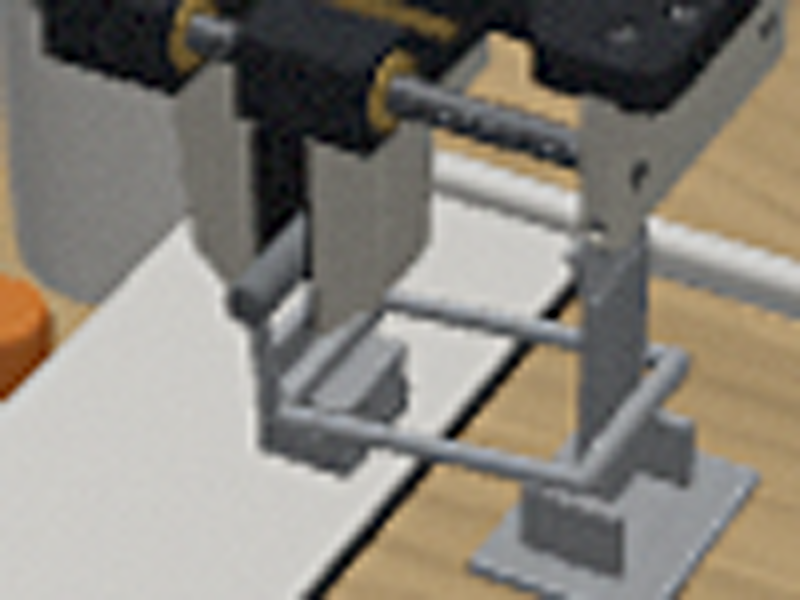

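Rod end (245,305) and bar corner (285,410) in the crop correspond to bar y ≈ 82.5, z ≈ 100.5, so it is resting on the nose edge. I'll lift 3 mm, shift 3 mm towards the guard and lower again.

Call:
{"method": "step_arm", "body": {"increments": [{"delta_pos":[0,0,-0.2],"dr":[0,0,0],"fingers":0.9},{"delta_pos":[0,0,-0.4],"dr":[0,0,0],"fingers":0.9},{"delta_pos":[0,0.1,-0.4],"dr":[0,0,0],"fingers":0.9},{"delta_pos":[0,0.2,-0.4],"dr":[0,0,0],"fingers":0.9},{"delta_pos":[0,0.3,-0.4],"dr":[0,0,0],"fingers":0.9}]}}

```text
time: 23.3
tool_pos: [0.497, 0.0495, 0.0865]
tool_rot: [-3.141, 0.0, -2.823]
contact_force: [2.9, -6.8, -3.2]
opening: 0.0097
grip_force: 5.0
```

```bash
python3 d.py
```

```text
t 23.30 box pos mm [ 0.5 91.7 86.5] F box [ 0.6 -7.4 -3.2] rot [-3.141  0.    -2.823] q [-0.05  0.42  1.75 -0.    0.97 -1.94] open 0.010
```

Call:
{"method": "step_arm", "body": {"increments": [{"delta_pos":[0,0.02,0.1],"dr":[0,0,0],"fingers":0.9},{"delta_pos":[0,0.04,0.2],"dr":[0,0,0],"fingers":0.9},{"delta_pos":[0,0.06,0.3],"dr":[0,0,0],"fingers":0.9},{"delta_pos":[0,0.06,0.4],"dr":[0,0,0],"fingers":0.9},{"delta_pos":[0,0.06,0.5],"dr":[0,0,0],"fingers":0.9}]}}

```text
time: 23.92
tool_pos: [0.4965, 0.051, 0.0815]
tool_rot: [3.141, 0.0, -2.824]
contact_force: [1.4, -0.2, 0.9]
opening: 0.0096
grip_force: 5.0
```

```bash
python3 d.py
```

```text
t 23.93 box pos mm [ 0.5 93.3 81.5] F box [ 1.3 -0.6  0.9] rot [ 3.141  0.    -2.824] q [-0.05  0.42  1.76  0.    0.96 -1.94] open 0.010
```

It dropped past the nose freely. I'll continue to the floor.

Call:
{"method": "step_arm", "body": {"increments": [{"delta_pos":[0,-0.01,0.05],"dr":[0,0,0],"fingers":0.9},{"delta_pos":[0,-0.01,0.1],"dr":[0,0,0],"fingers":0.9},{"delta_pos":[0,-0.02,0.15],"dr":[0,0,0],"fingers":0.9},{"delta_pos":[0,-0.02,0.2],"dr":[0,0,0],"fingers":0.9},{"delta_pos":[0,-0.02,0.25],"dr":[0,0,0],"fingers":0.9}]}}

```text
time: 24.55
tool_pos: [0.4965, 0.0505, 0.079]
tool_rot: [3.141, -0.0, -2.824]
contact_force: [0.3, 3.8, -0.2]
opening: 0.0098
grip_force: 5.0
```

```bash
python3 d.py
```

```text
t 24.55 box pos mm [ 0.4 92.8 79. ] F box [ 1.5  3.5 -0.2] rot [ 3.141 -0.    -2.824] q [-0.05  0.43  1.76  0.    0.96 -1.94] open 0.010
```

Call:
{"method": "step_arm", "body": {"increments": [{"delta_pos":[0,-0.01,0.03],"dr":[0,0,0],"fingers":0.9},{"delta_pos":[0,-0.02,0.06],"dr":[0,0,0],"fingers":0.9},{"delta_pos":[0,-0.03,0.08],"dr":[0,0,0],"fingers":0.9},{"delta_pos":[0,-0.04,0.1],"dr":[0,0,0],"fingers":0.9},{"delta_pos":[0,-0.04,0.1],"dr":[0,0,0],"fingers":0.9}]}}

```text
time: 25.18
tool_pos: [0.4967, 0.0499, 0.0781]
tool_rot: [3.142, -0.0, -2.824]
contact_force: [1.2, 3.0, 0.8]
opening: 0.0099
grip_force: 5.0
```

```bash
python3 d.py
cat > a.py <<'E'
import cv2,sys
from cell import viewer
r0,r1,c0,c1=map(int,sys.argv[1:5]); s=int(sys.argv[5]) if len(sys.argv)>5 else 2
h=cv2.cvtColor(viewer.read_camera("side"),cv2.COLOR_RGB2HSV)
for r in range(r0,r1,s): print(r,"".join("." if h[r,c,1]>60 else "0123456789"[min(9,h[r,c,2]//26)] for c in range(c0,c1)))
E
python3 a.py 250 292 255 325 1
```

```text
t 25.18 box pos mm [ 0.4 92.2 78.1] F box [2.1 2.5 0.8] rot [ 3.142 -0.    -2.824] q [-0.05  0.43  1.76  0.    0.95 -1.94] open 0.010
250 54444444431..10.1444444444444443688777554445566778544444325444........
251 53444444441....1144444444444444367777777775444556644444444443.........
252 54444444431.00.1.4444444444444437877777777776544564444444444577.......
253 54444444431..0.114444444444444437877777777777786644444444444788777....
254 56444444441.0..4244444444444444378777777777778764334444444467778877777
255 78544444442...55244444444444443477777777777787643432224444455667778877
256 88544444442..355244444444444444478777777777776333434224444444455667778
257 8864444444203444244444444444444478777777777777633335654443444444455667
258 7864344444124444234444444444443577777777777778843344444433.54444444455
259 7786444444344443234444444444435787777777777777863334433333....54444444
260 7788644444444433134444444443357877777777777777784344333333.......54444
261 7777854444444332134444444444578777777777777777786343333333...........4
262 7777885345443323434444444444788877777777777777786333333333....
[... 1483 characters left out ...]
6666656654333333333333556
283 7777777777777788786432225787787412433333444555556666543333333333333556
284 77777777777777778877874578888852.........33333344455433333345433324555
285 7777777777777777777887778878852..............4543333333333456555424555
286 777777777777777777777777778862...............4445665543334566666555655
287 77777777777777777777777778863................3333455665435656656565655
288 77777777777777777777777778730...............53333333455656656565555555
289 7777777777777777777777778741...............653333333333455566655556556
290 777777777777777777777778751...............6653333333333333565655655566
291 77777777777777777777778752...............66653333333333333565555555565
```

Call:
{"method": "step_arm", "body": {"increments": [{"delta_pos":[0,-0.01,0.05],"dr":[0,0,0],"fingers":0.9},{"delta_pos":[0,-0.01,0.1],"dr":[0,0,0],"fingers":0.9},{"delta_pos":[0,-0.01,0.15],"dr":[0,0,0],"fingers":0.9},{"delta_pos":[0,-0.01,0.2],"dr":[0,0,0],"fingers":0.9},{"delta_pos":[0,-0.01,0.2],"dr":[0,0,0],"fingers":0.9}]}}

```text
time: 25.85
tool_pos: [0.4967, 0.0498, 0.0761]
tool_rot: [3.142, -0.0, -2.824]
contact_force: [1.6, 3.3, -0.2]
opening: 0.0094
grip_force: 5.0
```

```bash
python3 d.py
```

```text
t 25.85 box pos mm [ 0.4 92.1 76.1] F box [ 2.6  2.6 -0.2] rot [ 3.142 -0.    -2.824] q [-0.05  0.43  1.76  0.    0.95 -1.94] open 0.009
```

Call:
{"method": "step_arm", "body": {"increments": [{"delta_pos":[0,0,0.03],"dr":[0,0,0],"fingers":0.9},{"delta_pos":[0,0,0.06],"dr":[0,0,0],"fingers":0.9},{"delta_pos":[0,0,0.09],"dr":[0,0,0],"fingers":0.9},{"delta_pos":[0,0,0.12],"dr":[0,0,0],"fingers":0.9},{"delta_pos":[0,0,0.12],"dr":[0,0,0],"fingers":0.9}]}}

```text
time: 26.48
tool_pos: [0.4968, 0.0498, 0.0749]
tool_rot: [3.142, 0.0, -2.824]
contact_force: [0.7, 2.8, 1.4]
opening: 0.0096
grip_force: 5.0
```

```bash
python3 d.py
```

```text
t 26.48 box pos mm [ 0.4 92.1 74.9] F box [1.6 2.5 1.4] rot [ 3.142  0.    -2.824] q [-0.05  0.43  1.76  0.    0.95 -1.94] open 0.010
```

Call:
{"method": "step_arm", "body": {"increments": [{"delta_pos":[0,0,0.04],"dr":[0,0,0],"fingers":0.9},{"delta_pos":[0,0,0.08],"dr":[0,0,0],"fingers":0.9},{"delta_pos":[0,0,0.12],"dr":[0,0,0],"fingers":0.9},{"delta_pos":[0,0,0.15],"dr":[0,0,0],"fingers":0.9},{"delta_pos":[0,0,0.15],"dr":[0,0,0],"fingers":0.9}]}}

```text
time: 27.1
tool_pos: [0.4969, 0.0499, 0.0741]
tool_rot: [-3.141, 0.001, -2.824]
contact_force: [-1.2, 4.3, 7.6]
opening: 0.0097
grip_force: 5.0
```

```bash
python3 d.py; python3 a.py 254 292 255 320 1
```

```text
t 27.10 box pos mm [ 0.6 92.1 74.1] F box [0.2 4.4 7.6] rot [-3.141e+00  1.000e-03 -2.824e+00] q [-0.05  0.43  1.76  0.    0.94 -1.94] open 0.010
254 564444444420.000.444444444444443677777777777778665444444444457888
255 774444444421.0021444444444444443787777777777787654344444444456777
256 88544444442000243444444444444443777777777777776333444444444445556
257 88534444442..1453344444444444443787777777777777633422344444444444
258 88644444442014543344444444444443787777777777778733432244434544444
259 88644444442045442344444444444444787777777777777863347654434...544
260 78743444442454442344444444444435777777777777777884335444333......
261 77874444444444431344444444444357777777777777777786343333334......
262 77886444445443332244444444443578777777777777778863233333333......
263 77788644454443322244444444444788777777777777778741333333333......
264 7777886444443223534444444443677888888877777778751.333333333......
265 7777785222333226524444444444666777777777778887510.333333333......
266 7777786222222256424444444454344455555566666776544.333333333......
267 7777786322223564324444444555543222233334
[... 1005 characters left out ...]

282 77777777777777864322333333334445555566666666666..5656544333333333
283 77777777777778887764322246654443333444455555566666665543333333333
284 77777777777777788887774578888741....43333333344455555333333554333
285 7777777777777777777787778788862.............433333333333333566654
286 777777777777777777777777778862...............34456554333345566665
287 77777777777777777777777778863................33334556554356656565
288 77777777777777777777777778630...............533333334556666566555
289 7777777777777777777777778741...............6533333333334555666555
290 777777777777777777777778751...............56533333333333335665555
291 77777777777777777777778852...............666533333333333325655556
```

Floor felt at 7.6 N with the bar corner at px (269,281), z ≈ 92–93, so the bail is seated. I'll release and rise.

Call:
{"method": "step_arm", "body": {"increments": [{"delta_pos":[0,0,-0.1],"dr":[0,0,0],"fingers":0.9},{"delta_pos":[0,0,-0.1],"dr":[0,0,0],"fingers":0.6},{"delta_pos":[0,0,-0.1],"dr":[0,0,0],"fingers":0.55},{"delta_pos":[0,0,-0.1],"dr":[0,0,0],"fingers":0.55},{"delta_pos":[0,0,-0.1],"dr":[0,0,0],"fingers":0.55}]}}

```text
time: 27.78
tool_pos: [0.4967, 0.0497, 0.0743]
tool_rot: [3.142, -0.0, -2.824]
contact_force: [0.3, -0.6, 0.6]
opening: 0.0205
grip_force: 0.0
```

Call:
{"method": "step_arm", "body": {"increments": [{"delta_pos":[0,0,-1.5],"dr":[0,0,0],"fingers":0.55},{"delta_pos":[0,0,-3.5],"dr":[0,0,0],"fingers":0.55},{"delta_pos":[0,0,-6],"dr":[0,0,0],"fingers":0.55},{"delta_pos":[0,0,-7.5],"dr":[0,0,0],"fingers":0.8},{"delta_pos":[0,0,-8],"dr":[0,0,0],"fingers":1}]}}

```text
time: 28.4
tool_pos: [0.4974, 0.0498, 0.1562]
tool_rot: [-3.141, 0.003, -2.824]
contact_force: [0.2, -0.3, 0.4]
opening: 0.0052
grip_force: 0.0
```

```bash
python3 d.py; python3 a.py 235 292 250 330 1
```

```text
t 28.40 box pos mm [  1.1  91.9 156.2] F box [ 0.1 -0.3  0.4] rot [-3.141e+00  3.000e-03 -2.824e+00] q [-0.05  0.33  1.66  0.    1.15 -1.94] open 0.005
235 4444444444444444................................................................
236 4444444544444444................................................................
237 5444454454444444................................................................
238 4444455454444444...6777.........................................................
239 4444544444444444...78887776.....................................................
240 4445555445444444..667778877777..................................................
241 4444445444454444..545666777887777...............................................
242 4444444544444444..654445566777887777............................................
243 4444444545544444.7777554445566777887777.........................................
244 4554445454444444787777776544455667778877777.....................................
245 4444444454444447777777777776544445667778877777..................................
246 444444544
[... 3196 characters left out ...]
3333333333335556566.
284 7777777777777777777777777774578778741.....33333333444455543333334533323455555565
285 777777777777777777777777787777778862.............4233333333333335555532455555665
286 77777777777777777777777777777778852...............33455554333345655665555555565.
287 7777777777777777777777777777777863................33334556554355555555555555644.
288 7777777777777777777777777777778630...............53333333455656555555555555654..
289 777777777777777777777777777778741...............65333333333345556555555555664...
290 77777777777777777777777777778751...............66533333333333335655555555565....
291 7777777777777777777777777778752...............55653333333333332555555555564.....
```

The bail stays seated and released. Next I'll compute the lever angle and a push path for the shut fingers, treated as a wedge tip.

```bash
cat > lev.py <<'E'
from d import *
from cell import viewer
c=viewer.camera_params("side")
BAR=np.array([.0847,.092]); P0=.0212
def piv(th):
    dz=.094+.016*sin(th-.3)-.092; py=BAR[0]-np.sqrt(.07**2-dz**2)+.016*cos(th-.3)
    return max(P0,py)
def T(th,r=.042,k=1.1,off=.029):
    p=np.array([piv(th),.094]); d=np.array([-cos(th),sin(th)]); n=np.array([sin(th),cos(th)])
    E=[p+.0599*d+.007*n,p+.05*d+.002*n,p+r*d+.002*n]
    for cc in np.arange(.002,.08,.0005):
        t=p+r*d+cc*n
        if all(abs(e[0]-t[0])>=(e[1]-t[1])*k-1e-6 or e[1]<=t[1] for e in E): break
    return t-[0,off],cc
if __name__=="__main__":
    for th in(1.35,1.45,1.55,1.65,1.75):
        g=geo(.02-P0,th,0); print(th,"end near/far px",proj(c,b2w([[-.012,*g["end"]],[.012,*g["end"]]],*BX)).round(1).tolist())
    for th in np.arange(1.6,-.01,-.1):
        t,cc=T(th); print("%.1f piv %.1f  TCP y,z mm"%(th,piv(th)*1e3),np.round(t*1e3,1),"c %.1f"%(cc*1e3))
E
python3 lev.py; python3 d.py
```

```text
1.35 end near/far px [[312.5, 259.2], [319.5, 250.7]]
1.45 end near/far px [[308.9, 257.8], [316.0, 249.3]]
1.55 end near/far px [[305.3, 256.7], [312.5, 248.3]]
1.65 end near/far px [[301.8, 255.9], [309.0, 247.6]]
1.75 end near/far px [[298.3, 255.5], [305.6, 247.2]]
1.6 piv 21.2  TCP y,z mm [ 50.4 106.2] c 28.0
1.5 piv 22.6  TCP y,z mm [ 44.  108.6] c 24.5
1.4 piv 23.9  TCP y,z mm [ 37.4 110. ] c 21.0
1.3 piv 25.1  TCP y,z mm [ 31.7 110.4] c 18.5
1.2 piv 26.2  TCP y,z mm [ 25.9 109.9] c 16.0
1.1 piv 27.2  TCP y,z mm [ 20.6 108.8] c 14.0
1.0 piv 28.0  TCP y,z mm [ 15.4 106.8] c 12.0
0.9 piv 28.8  TCP y,z mm [ 10.5 104.1] c 10.0
0.8 piv 29.4  TCP y,z mm [  6.2 101.1] c 8.5
0.7 piv 29.9  TCP y,z mm [ 2. 97.] c 6.5
0.6 piv 30.3  TCP y,z mm [-1.5 92.8] c 5.0
0.5 piv 30.6  TCP y,z mm [-4.8 87.8] c 3.0
0.4 piv 30.7  TCP y,z mm [-7.2 83.2] c 2.0
0.3 piv 30.7  TCP y,z mm [-8.8 79.3] c 2.0
0.2 piv 30.6  TCP y,z mm [-10.1  75.3] c 2.0
0.1 piv 30.4  TCP y,z mm [-11.2  71.2] c 2.0
-0.0 piv 30.0  TCP y,z mm [-12.  67.] c 2.0
t 28.45 box pos mm [  1.   91.9 156. ] F box [ 0.4 -0.3 -0.4] rot [-3.141e+00  2.000e-03 -2.824e+00] q [-0.05  0.33  1.66  0.    1.15 -1.94] open 0.002
```

Lever is at about 1.63 rad. I'll position the shut fingers on the keeper side of it.

Call:
{"method": "step_arm", "body": {"increments": [{"delta_pos":[0.1,-1,0.5],"dr":[0,0,0],"fingers":1},{"delta_pos":[0.1,-2.2,1.8],"dr":[0,0,0],"fingers":1},{"delta_pos":[0.1,-2.7,3.3],"dr":[0,0,0],"fingers":1},{"delta_pos":[0.1,-2.7,4.7],"dr":[0,0,0],"fingers":1},{"delta_pos":[0.1,-2.7,4.8],"dr":[0,0,0],"fingers":1}]}}

```text
time: 29.08
tool_pos: [0.5031, 0.024, 0.1047]
tool_rot: [3.14, -0.003, -2.824]
contact_force: [0.1, -0.2, 1.2]
opening: 0.0005
grip_force: 0.0
```

Call:
{"method": "step_arm", "body": {"increments": [{"delta_pos":[0,-0.5,0],"dr":[0,0,0],"fingers":1},{"delta_pos":[0,-1.0,0],"dr":[0,0,0],"fingers":1},{"delta_pos":[0,-1.5,-0.05],"dr":[0,0,0],"fingers":1},{"delta_pos":[0,-1.8,-0.1],"dr":[0,0,0],"fingers":1},{"delta_pos":[0,-2.1,-0.15],"dr":[0,0,0],"fingers":1}]}}

```text
time: 29.7
tool_pos: [0.5109, 0.004, 0.108]
tool_rot: [3.141, 0.0, -2.824]
contact_force: [0.0, 3.0, -0.0]
opening: 0.0004
grip_force: 1.4
```

```bash
python3 d.py; python3 a.py 238 292 255 330 2
```

```text
t 29.70 box pos mm [ -0.5  44.2 108. ] F box [ 0.9  2.8 -0. ] rot [ 3.141  0.    -2.824] q [-0.14  0.41  1.69  0.    1.04 -2.03] open 0.000
238 44544445444...7777...........4444444442014444443112444444..............1.12
240 45544454444..667778887777....444444444201444444444444444...................
242 45544444444..65444556677788785444444442.1444444444444444...................
244 54444444444778777776544455667544444444201444444444444443...................
246 554545444787777777777777775444444444442.1444444444444443...................
248 555444478777777777777777678886444444442.1444444444444444.6.................
250 44544787777777777778754443378743444444301444444444444446533................
252 444787777777777777865443321678544444443114444444444445543333787............
254 4787777777777777865444322278877644444431.44444444436643334335778877777.....
256 8777777777777787544433233357777776444431.4444444444433333343345566777787777
258 7777777777778754443323784235777778744431.4444434365333334333344444445566777
260 777777777787544433225778633377777787642.04443577885333443333.....5444444445

[... 499 characters left out ...]
3356666666433333777777862............33333246654............
276 77777777778843346644445433333247777863..............333335654356...........
278 7777777777785233543333333332378778751...............333465442333444........
280 77777777777842345555666666567777852...............6533665433333333.........
282 777777777777778643222333333344455555666666666....5644654333343333345566....
284 777777777777777778777745787787411..3333333344455555555433335543233455555665
286 777777777777777777777777778862...............33445433323345666665556555574.
288 7777777777777777777777777873................5333333345566665565555555565...
290 7777777777777777777777787410..............66533333333333335655555555674....
```

Call:
{"method": "step_arm", "body": {"increments": [{"delta_pos":[0,-0.4,-0.1],"dr":[0,0,0],"fingers":1},{"delta_pos":[0,-0.8,-0.2],"dr":[0,0,0],"fingers":1},{"delta_pos":[0,-1.2,-0.24],"dr":[0,0,0],"fingers":1},{"delta_pos":[0,-1.5,-0.22],"dr":[0,0,0],"fingers":1},{"delta_pos":[0,-1.8,-0.19],"dr":[0,0,0],"fingers":1}]}}

```text
time: 30.38
tool_pos: [0.5157, -0.0128, 0.1092]
tool_rot: [3.14, -0.002, -2.824]
contact_force: [-2.0, 6.3, -4.3]
opening: 0.0004
grip_force: 2.9
```

```bash
python3 d.py
```

```text
t 30.38 box pos mm [ -1.2  26.7 109.2] F box [ 0.   6.6 -4.3] rot [ 3.140e+00 -2.000e-03 -2.824e+00] q [-0.17  0.42  1.68  0.    1.05 -2.06] open 0.000
```

Call:
{"method": "step_arm", "body": {"increments": [{"delta_pos":[0,-0.25,0.03],"dr":[0,0,0],"fingers":1},{"delta_pos":[0,-0.5,0.1],"dr":[0,0,0],"fingers":1},{"delta_pos":[0,-0.75,0.2],"dr":[0,0,0],"fingers":1},{"delta_pos":[0,-1.0,0.32],"dr":[0,0,0],"fingers":1},{"delta_pos":[0,-1.1,0.36],"dr":[0,0,0],"fingers":1}]}}

```text
time: 31.0
tool_pos: [0.5187, -0.0226, 0.1052]
tool_rot: [3.138, -0.002, -2.824]
contact_force: [-2.1, 8.5, -6.2]
opening: 0.0005
grip_force: 3.8
```

```bash
python3 d.py; python3 a.py 238 292 255 350 2
```

```text
t 31.00 box pos mm [ -1.4  16.4 105.2] F box [ 0.6  8.8 -6.2] rot [ 3.138e+00 -2.000e-03 -2.824e+00] q [-0.19  0.43  1.67  0.    1.05 -2.08] open 0.001
238 55555444444...6777.............................14211.1.01..110.11......223334444344............
240 45554444444..667778887777....................444430.11011111.101.0.1...1111122223334444444.....
242 55445544444..654445567777888777..............444444444310.01..11111....444......111422333444443
244 55544544444787777776544455667778887777.......444444444311344331....003444...........22.22212233
246 54554544478777777777777777544445667777887777644444444431.3444444444444443....................12
248 5545544787777777777777787678877754444556677885444444443104444444444444444......................
250 44444787777777777777787544335777777777554445544444444431.444444444444443.......................
252 44478777777777777778754443323777777777777777754444444431.444444444444444.......................
254 47877777777777777875444332268877777777777777864444444431.444444444444443.......................
256 87777777777777787544433322357777777777777777
[... 1051 characters left out ...]

278 77777777777852334433333333323788787.............565335554324544................................
280 777777777778423456667655433588877.............5666446543245543356..............................
282 7777777777777786432233444555666666...........56555654323554333355566566........................
284 77777777777777777887774577664333344555666666565566433456543554355555565........................
286 7777777777777777777777776787..........33333445556666655435665555555564.........................
288 777777777777777777777777776.............6533332323333434565555555664...........................
290 7777777777777777777777786.............56653333333333334665555555654............................
```

The lever is following at about 0.9 rad and about 9 N. Its end bears on the full-width part of the finger, so I'll refine the wedge slope for the rest of the path.

Run:
```python
from lev import *
def T2(th,r,k,off=.029):
    p=np.array([piv(th),.094]); d=np.array([-cos(th),sin(th)]); n=np.array([sin(th),cos(th)])
    E=[p+.0599*d+.007*n,p+.05*d+.002*n,p+r*d+.002*n]
    for cc in np.arange(.002,.08,.0005):
        t=p+r*d+cc*n
        if all(e[1]<=t[1] or abs(e[0]-t[0])>=min(.019,(e[1]-t[1])*k)-1e-6 for e in E): break
    return np.round((t-[0,off])*1e3,1)
for th in np.arange(1.,-.01,-.1): print("%.1f"%th,[T2(th,r,1.7).tolist() for r in(.038,.042,.046)])
```

```text
1.0 [[21.0, 105.6], [19.2, 109.3], [15.4, 111.5]]
0.9 [[16.1, 103.5], [13.6, 106.6], [10.0, 108.8]]
0.8 [[11.9, 101.0], [8.8, 103.5], [5.3, 105.7]]
0.7 [[7.6, 97.5], [4.6, 100.1], [0.9, 101.9]]
0.6 [[3.7, 93.5], [0.4, 95.7], [-3.1, 97.6]]
0.5 [[0.3, 88.9], [-3.2, 90.8], [-6.4, 93.2]]
0.4 [[-2.7, 83.5], [-6.0, 86.0], [-9.5, 88.0]]
0.3 [[-5.0, 78.1], [-8.5, 80.3], [-12.0, 82.4]]
0.2 [[-6.2, 74.5], [-10.1, 75.3], [-14.0, 76.6]]
0.1 [[-7.2, 70.8], [-11.2, 71.2], [-15.2, 71.6]]
0.0 [[-8.0, 67.0], [-12.0, 67.0], [-16.0, 67.0]]
```

Call:
{"method": "step_arm", "body": {"increments": [{"delta_pos":[-0.05,-0.3,0.18],"dr":[0,0,0],"fingers":1},{"delta_pos":[-0.1,-0.55,0.33],"dr":[0,0,0],"fingers":1},{"delta_pos":[-0.1,-0.8,0.5],"dr":[0,0,0],"fingers":1},{"delta_pos":[-0.1,-1.05,0.68],"dr":[0,0,0],"fingers":1},{"delta_pos":[-0.1,-1.25,0.85],"dr":[0,0,0],"fingers":1}]}}

```text
time: 31.68
tool_pos: [0.5246, -0.0354, 0.0977]
tool_rot: [3.142, -0.0, -2.824]
contact_force: [-2.3, 2.8, 0.2]
opening: 0.0004
grip_force: 1.5
```

```bash
python3 d.py
```

```text
t 31.68 box pos mm [ 0.2  2.4 97.7] F box [-1.3  3.4  0.2] rot [ 3.142 -0.    -2.824] q [-0.21  0.45  1.66 -0.    1.03 -2.1 ] open 0.000
```

Call:
{"method": "step_arm", "body": {"increments": [{"delta_pos":[0,-0.12,0.13],"dr":[0,0,0],"fingers":1},{"delta_pos":[0,-0.23,0.27],"dr":[0,0,0],"fingers":1},{"delta_pos":[0,-0.35,0.42],"dr":[0,0,0],"fingers":1},{"delta_pos":[0,-0.45,0.58],"dr":[0,0,0],"fingers":1},{"delta_pos":[0,-0.55,0.75],"dr":[0,0,0],"fingers":1}]}}

```text
time: 32.3
tool_pos: [0.5269, -0.0409, 0.0904]
tool_rot: [-3.141, 0.001, -2.824]
contact_force: [-1.0, 0.7, 2.3]
opening: 0.0004
grip_force: 1.0
```

```bash
python3 d.py; python3 a.py 238 292 255 350 2
```

```text
t 32.30 box pos mm [ 0.8 -3.5 90.4] F box [-0.8  1.   2.3] rot [-3.141e+00  1.000e-03 -2.824e+00] q [-0.22  0.46  1.67 -0.    1.02 -2.11] open 0.000
238 5555544444443.77876....................21..0.1111111111122221....22112212.112...........1..11.1
240 54555454444..667778887777........................1101111111....2212211211211122121222.........1
242 55555454444..654445566777888777............01.11...1.111......2.11111122111211221212..1011.....
244 55555545444777877776544455667778877777.....0..1..110.1.110.....1..11.1111112212212....1.0.2445.
246 5455554447877777777777877754445566777888887310...00..0.1.0.....0111.100.111111111........344...
248 445454578777777777777777887787775444455677788888873...101..111101..1.1.11111.1.1...44443334....
250 5554578777777777777777875444467877777755444556677788888741..3421.1..1.11.10111.....2.2323344444
252 4457877777777777777788654443217877777777777775444456677764444431..0.1101.1.11..1....21.12122233
254 478777777777777777886544433237877777777777777777777544455444444444431.00..1111.1...44.......1.1
256 87777777777777777875444332235877777777777777777
[... 1048 characters left out ...]

278 77777777777852334543333333324788776...........666425655555555555542.04444454344................
280 777777777778422456676533333587787............55665565555555555555566555665333..................
282 7777777777777786433344556667677............56655665555656656666554433333334....................
284 777777777777777788878745433344556666....545666565566554433333234345564.........................
286 7777777777777777777777787887....333455566653334455554325554356665665...........................
288 77777777777777777777777787............54334555666554336653456655664............................
290 7777777777777777777777776...........66664333333334455654456555565..............................
```

Call:
{"method": "step_arm", "body": {"increments": [{"delta_pos":[0,-0.1,0.2],"dr":[0,0,0],"fingers":1},{"delta_pos":[0,-0.2,0.4],"dr":[0,0,0],"fingers":1},{"delta_pos":[0,-0.3,0.6],"dr":[0,0,0],"fingers":1},{"delta_pos":[0,-0.38,0.8],"dr":[0,0,0],"fingers":1},{"delta_pos":[0,-0.45,1.0],"dr":[0,0,0],"fingers":1}]}}

```text
time: 32.98
tool_pos: [0.5279, -0.0447, 0.08]
tool_rot: [3.141, 0.0, -2.824]
contact_force: [-0.3, -0.1, 1.0]
opening: 0.0008
grip_force: 0.4
```

```bash
python3 d.py
```

```text
t 32.98 box pos mm [ 0.5 -7.4 80. ] F box [-0.3  0.   1. ] rot [ 3.141  0.    -2.824] q [-0.23  0.47  1.67  0.    0.99 -2.12] open 0.001
```

Call:
{"method": "step_arm", "body": {"increments": [{"delta_pos":[0,-0.08,0.15],"dr":[0,0,0],"fingers":1},{"delta_pos":[0,-0.15,0.3],"dr":[0,0,0],"fingers":1},{"delta_pos":[0,-0.2,0.45],"dr":[0,0,0],"fingers":1},{"delta_pos":[0,-0.23,0.6],"dr":[0,0,0],"fingers":1},{"delta_pos":[0,-0.26,0.7],"dr":[0,0,0],"fingers":1}]}}

```text
time: 33.6
tool_pos: [0.5286, -0.0472, 0.0731]
tool_rot: [3.141, -0.0, -2.824]
contact_force: [0.0, 0.6, 0.4]
opening: 0.0004
grip_force: 0.0
```

```bash
python3 d.py; python3 a.py 238 296 255 360 2
```

```text
t 33.60 box pos mm [  0.4 -10.   73.1] F box [0.2 0.6 0.4] rot [ 3.141 -0.    -2.824] q [-0.23  0.49  1.68  0.    0.98 -2.12] open 0.000
238 55455544444.5444444455533344..............................11.111101.1224444444444444444445566765444344444
240 55555454544.44444432223334455444.................................10..11..11122344444444444444445666676544
242 55555445444..4444443321221422233455444............212.................1...11.0.11112334444444444444445443
244 55555554444764444444444455531221222233355444....221222211222..................1..1..1...11233444444444432
246 55554554478864234443678777544445532111212323442.122222211222212222....................110111..11122343221
248 5555444787778554445787877788887754444545312221..1.1111122121112211....2.22122.............1.....11011.111
250 554457888777788787777777886544488877775544455410..11010.11111122.....2212211212.222.........11..1.1.1....
252 54578877777777777777778875444322787777777777762.11111.11..0..1....42112222112121212111122...............0
254 57887787777777777777787544433237887777777778873.1.1.....1100...1..1.11111122111
[... 1526 characters left out ...]
4444410244444444444.....................
284 8877777777777877888787433456666..........456666665456656565565555444431.24444444445......................
286 877777777777777777777788786434456676....4333334456666666666665656654441.3444444445.......................
288 77787777777777777777778787......434455665333333333334334566666666666531.344445666666666644...............
290 7787877777777777777767876...........53334556654333333334533334566666666555566656566666544................
292 77777777777777778777787............6666654333455665425665445665333446666666665556666653..................
294 777777777777777777787.............3356666655654333455654356665.......43345666666666643...................
```

Call:
{"method": "step_arm", "body": {"increments": [{"delta_pos":[0,-0.05,0.1],"dr":[0,0,0],"fingers":1},{"delta_pos":[0,-0.1,0.2],"dr":[0,0,0],"fingers":1},{"delta_pos":[0,-0.1,0.3],"dr":[0,0,0],"fingers":1},{"delta_pos":[0,-0.1,0.4],"dr":[0,0,0],"fingers":1},{"delta_pos":[0,-0.1,0.5],"dr":[0,0,0],"fingers":1}]}}

```text
time: 34.28
tool_pos: [0.529, -0.0481, 0.0681]
tool_rot: [3.141, 0.0, -2.824]
contact_force: [0.2, -0.6, -0.6]
opening: 0.0008
grip_force: 0.0
```

```bash
python3 d.py
```

```text
t 34.27 box pos mm [  0.5 -11.   68.1] F box [-0.1 -0.7 -0.6] rot [ 3.141  0.    -2.824] q [-0.24  0.49  1.68  0.    0.97 -2.12] open 0.001
```

Call:
{"method": "step_arm", "body": {"increments": [{"delta_pos":[0,0,0.05],"dr":[0,0,0],"fingers":1},{"delta_pos":[0,0,0.1],"dr":[0,0,0],"fingers":1},{"delta_pos":[0,0,0.15],"dr":[0,0,0],"fingers":1},{"delta_pos":[0,0,0.2],"dr":[0,0,0],"fingers":1},{"delta_pos":[0,0,0.2],"dr":[0,0,0],"fingers":1}]}}

```text
time: 34.9
tool_pos: [0.5291, -0.0481, 0.0667]
tool_rot: [-3.141, 0.0, -2.824]
contact_force: [-1.4, 0.3, 4.4]
opening: 0.0006
grip_force: 2.5
```

```bash
python3 d.py
```

```text
t 34.90 box pos mm [  0.5 -11.   66.7] F box [-1.2  0.7  4.4] rot [-3.141  0.    -2.824] q [-0.24  0.49  1.68  0.    0.96 -2.12] open 0.001
```

Contact at z = 67 mm, exactly where the flat lever should be. I'll press a little to confirm the stop, then back off and rise.

Call:
{"method": "step_arm", "body": {"increments": [{"delta_pos":[0,0,0.03],"dr":[0,0,0],"fingers":1},{"delta_pos":[0,0,0.06],"dr":[0,0,0],"fingers":1},{"delta_pos":[0,0,0.08],"dr":[0,0,0],"fingers":1},{"delta_pos":[0,0,0.1],"dr":[0,0,0],"fingers":1},{"delta_pos":[0,0,0.1],"dr":[0,0,0],"fingers":1}]}}

```text
time: 35.52
tool_pos: [0.5292, -0.0482, 0.0665]
tool_rot: [-3.141, 0.001, -2.824]
contact_force: [-4.0, 0.7, 11.2]
opening: 0.0002
grip_force: 5.6
```

```bash
python3 d.py
```

```text
t 35.52 box pos mm [  0.6 -11.1  66.5] F box [-3.6  1.9 11.2] rot [-3.141e+00  1.000e-03 -2.824e+00] q [-0.24  0.49  1.68 -0.    0.96 -2.12] open 0.000
```

Call:
{"method": "step_arm", "body": {"increments": [{"delta_pos":[0,0,-0.5],"dr":[0,0,0],"fingers":1},{"delta_pos":[0,0,-3],"dr":[0,0,0],"fingers":1},{"delta_pos":[0,0,-7],"dr":[0,0,0],"fingers":1},{"delta_pos":[0,0,-11],"dr":[0,0,0],"fingers":1},{"delta_pos":[0,0,-15],"dr":[0,0,0],"fingers":1}]}}

```text
time: 36.15
tool_pos: [0.5288, -0.0481, 0.2164]
tool_rot: [3.141, -0.0, -2.824]
contact_force: [0.5, 0.4, 0.2]
opening: 0.0005
grip_force: 0.0
```

```bash
python3 d.py; python3 a.py 256 312 255 360 2; python3 edge.py
python3 - <<'E'
from lev import *
for th in(0,.3,.6,1): 
    g=geo(.02-piv(th),th,0); print(th,[(k,proj(c,b2w([[-.012,*g[k]],[.012,*g[k]]],*BX)).round(1).tolist()) for k in("end","tip")])
E
```

```text
t 36.15 box pos mm [  0.3 -10.9 216.4] F box [0.6 0.2 0.2] rot [ 3.141 -0.    -2.824] q [-0.24  0.34  1.48  0.    1.33 -2.12] open 0.001
256 7777777777777777777865444332247777777777777777776777764444444455667777777777.............................
258 7777777777777777777544433222347777777777777777777776.......54444444455666777777777.......................
260 77777777777777777544433224743377777777777777777777...............544444444455667777877777................
262 777777777777778644443324786425777777777777776677........................54444444455667777777777..........
264 77777777777786544433237778632577777777777777776...............................544444444456667777877776...
266 777777777777412233222478765544566677777777777.......................................534444444555667777777
268 7777777777774222222334765555564433445666777................................................44444444455666
270 777777777776332233334555555653577776423445566....................................................54444444
272 7777777777774333324555555553333777776786..3344556666...........................
[... 1807 characters left out ...]
.........................................................................................
308 777777777................................................................................................
310 7777777..................................................................................................
lid edge 40.0 dark [40.  74.5]
0 [('end', [[337.5, 295.6], [343.9, 286.5]]), ('tip', [[331.1, 295.9], [337.5, 286.9]])]
0.3 [('end', [[335.0, 285.9], [341.5, 276.9]]), ('tip', [[329.7, 288.2], [336.2, 279.2]])]
0.6 [('end', [[330.0, 276.2], [336.7, 267.4]]), ('tip', [[326.3, 280.3], [332.9, 271.4]])]
1 [('end', [[320.4, 265.1], [327.3, 256.5]]), ('tip', [[319.4, 271.0], [326.2, 262.3]])]
```

Lever end is at (338,296)–(344,288), which matches angle 0 with the pivot drawn to the keeper. The bail bar is still in the channel and the robot is clear, so I'm handing in.

```bash
python3 -c "
from cell import robot
print(robot.hand_in())"
```

```text
the job is handed in; nothing more can be done
None
```

The job is handed in at about 36 s: the lid meets the seal, the bail sits in the keeper, and the lever is flat past centre and stayed down after I let go. The forces I read stayed around 9 N on the bail and 11 N on the lid and lever, and I moved none of the loose items.

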